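Load the filter cell and screw the press down

ROBOT

A 6-joint arm with a two-finger parallel gripper is mounted at the origin on the work surface. World frame = base frame: x ahead of the robot, y to its left, z up, the work surface at z = 0. Lengths are in m, angles in degrees, forces in N, time in s.
With the tool pointing down it reaches from about 0.375 to 0.9 m from the base axis. Payload 3.1 kg.
Tool frame: the origin (TCP) lies at the very end of the fingers, on their centre line; the grasp point (between the pads) lies 19 mm behind it (bot.hold_point_z is the z of the grasp point in the tool frame, in m); z points along the fingers, y is the direction in which the jaws open and shut (so a half turn about z gives the same grasp; the last joint's range is limited). The gripper opens to 87 mm and grips with 3 to 60 N. Pads are 19 mm wide; open, the fingers measure 117 mm over their backs; the gripper's body (75 mm by 190 mm) begins 51 mm behind the grasp point.
Start: joints at [53.944, 30.224, 82.088, -0, 67.689, -10.227], TCP at [0.272, 0.563, 0.223] pointing down, gripper open.
Joint ranges: [-176.69, 176.69], [-43.24, 126.21], [12.49, 139.97], [-82, 262], [0, 151.66], [-163.58, 163.58]. Speed limits (degrees/s): [159.86, 159.86, 180, 180, 180, 180].

INTERFACE

Orientations are given as a 3x3 rotation matrix whose columns are the frame's x, y, z axes.
In Python, from rig import bot gives the robot as it stands.
- The arm moves only by the tool servo_tool, never from a script. Its argument "increments" is a list of rows, each a list of 3 entries, a list of its own where there are three numbers: the closure, from 0 (fully open) to 1 (shut), then the shift along the tool's x, y, z in mm, then the turn about the tool's z in degrees. In form: [[claw, [x, y, z], turn], ...]. A call has 1 to 5 rows; each row shifts and turns the commanded pose from where the row before left it, along the tool's axes as they then stand; what a row does not reach is not made up. A row lasts 1/8 s, in which the tool goes at most 62.5 mm and 10.7 degrees, less where a joint would pass 70% of its speed; a pose out of reach is approached as far as the arm can. A call with a gripper value outside its range is refused whole. The fingers move at their own pace and stop on an object; the grip force is fixed at half the most. Time passes only in rows, so rows that do not move let the fingers close. It gives the time, the measured TCP pose, the force and the opening at its end, in the units of the state.
- bot.read_state(): the state, without advancing time (a new reading comes with each control period).
- bot.capture(name): name is "side" or "top" or "wrist"; returns (picture, depth): 480x640x3 uint8, blue, green, red; 480x640 float32, m along the optical axis (not along the pixel's ray), 0 where there is no reading.
- bot.camera_info(name): a dict with "K" (3x3 intrinsics, pixels), "R" (3x3) and "t" (3): a world point X has camera coordinates R X + t; the wrist camera has in their place "mount" (4x4, takes a point from camera to tool coordinates, whose origin is the TCP and whose axes are the flange's). Camera axes: x right, y down, z forward; pixel columns grow to the right and rows downward; lengths in m; the calibration is good to about 2 mm. A picture is of the moment at which its call begins: read the wrist's pose just before it. camera_info takes no time and is no camera call.
- bot.hand_in(): hands the job in, once; it reports no verdict.
Trained networks look in the newest picture that a camera, given by its name, has taken for a name from the list of things; names that differ only in an ending like _2 or _b are one class to them, and where a whole thing is asked for, a point or a joint stands for the part that bears it (a point fixed in the world has none). Each returns a list of dicts, best first, with "p" (0 to 1); they miss things now and then, are a little off and sometimes report something else, mostly with a low value. They report only what shows in the picture. A call takes as long as a camera call. They do not tell look-alikes from the thing itself.
- bot.find_in(camera, thing): "bbox" ([left, top, right, bottom] in pixels, round what is visible of it).
- bot.trace(camera, thing): "region" (480x640 bool, what is visible of it) and "bbox" ([left, top, right, bottom] in pixels, round what is visible of it).
The state is a dict: "time_s": time; "joint_positions": joint angles; "qvel": joint speeds; "tau": joint torques, N m; "position": TCP position; "tcp_rot": TCP orientation; "force": force on the tool from outside, world axes, zero at the start; "moment": the same for the moment, N m; "opening": opening from 0.0 (shut) to 1.0 (fully open).
Only numpy, scipy, OpenCV 4.12 (cv2) and the standard library are available. Lean on these libraries where they do the work, as an engineer would, in place of code of your own. Each camera call takes 0.05 s, during which the arm holds its last target.

TASK

Get the little bench filter press ready to run: push the clear filter cell gently all the way back into its cradle under the screw, then turn the T-handle clockwise, half a turn at a time, until the screw clamps the cell snugly. Stop when the handle has clearly gone stiff and do not force it, because the plastic barrel cracks; leave the other things on the table where they are.

Things in the scene. Friction and masses are not known exactly. Their poses are not given: they have to be found in the camera images.
- press: fixed blue bench filter press: bed plate 235 x 150 x 22 mm, crossbeam on two columns 62 mm either side of the screw (beam top 178 mm, nuts 187 mm above the table). Origin on the screw axis at table height; its +x points from the open front (roughly facing the robot) to the back, z up
- seat (a point): point on the screw axis on the bed's upper face (22 mm above the table): the underside centre of the cell belongs here
- cradle: fixed aluminium V of two low blocks (to 46 mm above the table) behind the seat: the cell is home when its round lower cap touches both, its axis then within 1 mm of the screw axis. Origin and axes as the press. Two low rails 68 mm apart guide the cell (64 mm) straight back along the press's +x
- handle: steel T-handle with its screw. Origin on the screw axis at the middle of the cross bar, about 234 mm above the table; x axis along the bar. Bar 11 mm thick, 112 mm long, black ball ends 15 mm, hub 22 mm across. Right-hand thread: clockwise seen from above screws it down 6 mm a turn. The gap from screw foot to cell top (2.2 to 4.7 mm at the start) is not measured
- cell: loose filter cell, 0.8 kg: clear plastic barrel 56 mm across between two aluminium caps 64 mm across, 100 mm tall, standing on the bed between the rails, drawn out 55 to 75 mm to the front at the start. Origin under its centre; z up; the inlet tube sticks out along its -x
- cell_axis (a point): centre of the cell's underside
- inlet (a point): grip point on the cell's level brass inlet tube (12 mm thick), 115 mm from the cell's axis and 90 mm above its underside; the tube runs from the top cap to 134 mm from the axis. Gripped or pushed here from above, the gripper stays clear of the T-handle and beam even with the cell home
- spare_barrel: spare clear plastic cell barrel, open tube 60 mm across, 75 mm tall, standing just left of the press; leave it alone
- beaker: empty translucent plastic beaker, 86 mm across, 110 mm tall; leave it alone
- measuring_cyl: plastic measuring cylinder, 60 mm foot, 27 mm tube, 175 mm tall, standing just right of the press; leave it alone
- disc_tin: flat round metal tin of filter discs, 84 mm across, 26 mm tall, beside the right front corner of the press; leave it alone
- sample_jar: white plastic jar with yellow lid, 56 mm across, 75 mm tall; leave it alone
- glasses: clear safety glasses with green side arms, 134 mm wide, 42 mm tall; leave them alone
- spanner: steel open-ended spanner lying on the table; leave it alone
- timer: white bench timer, 50 x 75 x 20 mm, lying on the table; leave it alone
- grip (a point): point on the bar 42 mm from the screw axis, on the handle's +x side, where one holds it (the other end is alike). The handle runs free at about 0.1 N m; once the foot presses on the cell the torque, felt while turning slowly, climbs quickly, within an eighth of a turn. Snug is about 0.4 N m (10 N at this point); twice that is too much and cracks the barrel. It stays where it is left
- gauge (a point): middle of the round pressure gauge (52 mm across) on top of the fixed regulator post, 92 mm behind the screw axis and 336 mm above the table, 362 mm to its top: it stops a gripper from going round behind the handle, so each half turn goes past the front
Not all that is in view belongs to the job. Of the things that look like the cell, the middle-sized one is meant.

How it is judged:
By the outcome, as a careful person would: the job done as asked, in the order asked, and still so for the second after the job is handed in, with the robot touching nothing.
It also fails if it takes over 72 s, if anything falls off the work surface, if the arm or the gripper's body presses on something with over 40 N, if the wrist force passes 120 N, or if a joint passes its speed limit or range.

## Working session

There is one attempt and no reset: what is moved stays moved. The work goes in short steps, Python scripts to look and compute and a tool call to move; the robot and the scene stay as the last step left them, time stands still between calls to the robot, and variables do not carry over. Pictures are saved under pics/ and viewed, and the job is handed in when it is done.

Besides the shell and the picture viewer there is one more tool, called after ">>>" by a JSON object that holds its "api" and its "payload", one argument or row to a line. servo_tool: Moves the arm, as the interface text tells. Its arguments: {"type":"object","properties":{"increments":{"type":"array","items":{"type":"array"}}},"required":["increments"]}

```bash
ls; mkdir -p pics; python3 - <<'E'
from rig import bot
import cv2,numpy as np
s=bot.read_state(); print(s)
for n in ["side","top","wrist"]:
    im,d=bot.capture(n); cv2.imwrite(f"pics/{n}0.png",im); np.save(f"pics/{n}0.npy",d)
    i=bot.camera_info(n); print(n,{k:np.round(v,4).tolist() for k,v in i.items()})
    for t in ["press","handle","cell","inlet","gauge","cradle"]:
        r=bot.find_in(n,t); print(t,[(np.round(x['bbox']).tolist(),round(x['p'],2)) for x in r[:4]])
E
```

```text
pics
{'time_s': 0.0, 'joint_positions': array([ 5.39432346e+01,  3.02801343e+01,  8.21582591e+01, -5.12052697e-04,
        6.76886408e+01, -1.02282636e+01]), 'qvel': array([ 0.0005813 ,  0.03143413, -0.00666441, -0.01277931,  0.03237434,
        0.0482802 ]), 'tau': array([ 1.43398724e-03, -4.40053225e+01, -1.76589721e+01,  6.33807667e-02,
        5.83010016e-02, -1.71459087e-04]), 'position': array([0.27183612, 0.56195497, 0.22154872]), 'tcp_rot': array([[-9.00103386e-01,  4.35674429e-01, -1.29830801e-03],
       [ 4.35676193e-01,  9.00101674e-01, -1.79729677e-03],
       [ 3.85572971e-04, -2.18339480e-03, -9.99997542e-01]]), 'force': array([0.21844552, 0.47309415, 0.04156733]), 'moment': array([-0.0388521 , -0.00985014, -0.0201136 ]), 'opening': 1.0007489776473442}
side {'K': [[456.9526, 0.0, 316.405], [0.0, 456.9526, 236.51], [0.0, 0.0, 1.0]], 'R': [[0.9996, -0.028, 0.002], [-0.0203, -0.7707, -0.6369], [0.0193, 0.6366, -0.771]], 't': [-0.5383, 0.1243, 1.1619]}
press [([300.0, 188.0, 414.0, 328.0], 0.59)]
handle [([330.0, 235.0, 385.0, 258.0], 0.8), ([365.0, 298.0, 399.0, 360.0], 0
[... 616 characters left out ...]
, 0.22)]
handle [([326.0, 190.0, 337.0, 234.0], 0.69), ([298.0, 165.0, 359.0, 268.0], 0.54)]
cell [([324.0, 232.0, 344.0, 293.0], 0.91), ([353.0, 306.0, 433.0, 340.0], 0.71), ([287.0, 292.0, 316.0, 334.0], 0.63)]
inlet [([354.0, 303.0, 436.0, 339.0], 0.91), ([318.0, 230.0, 343.0, 291.0], 0.72), ([286.0, 294.0, 311.0, 332.0], 0.48), ([206.0, 264.0, 217.0, 315.0], 0.32)]
gauge [([299.0, 162.0, 361.0, 269.0], 0.97)]
cradle []
wrist {'K': [[380.5698, 0.0, 326.2424], [0.0, 380.5698, 243.4927], [0.0, 0.0, 1.0]], 'mount': [[0.0, -0.9657, -0.2598, 0.0711], [1.0, 0.0001, -0.0003, 0.0008], [0.0003, -0.2598, 0.9657, -0.1635], [0.0, 0.0, 0.0, 1.0]]}
press []
handle []
cell []
inlet []
gauge []
cradle []
```

View pics/side0.png

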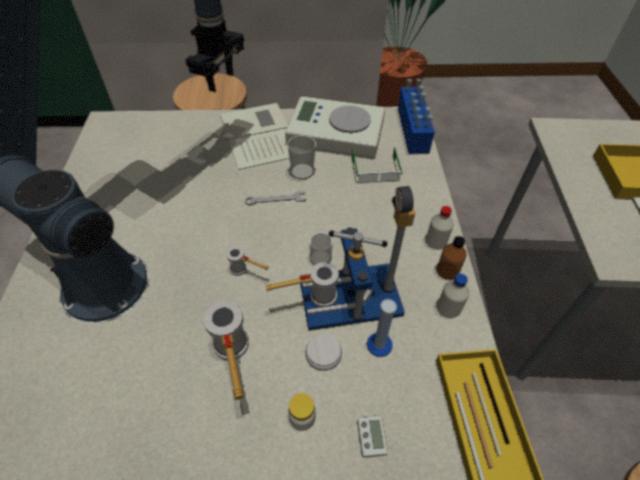

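View pics/top0.png

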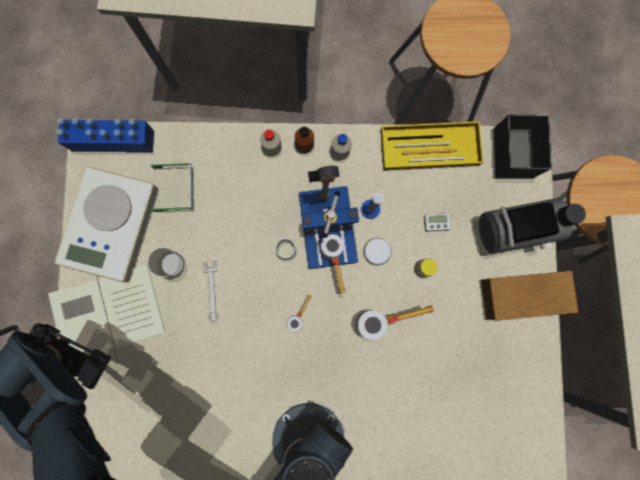

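```bash
cat > h.py <<'E'
import numpy as np, cv2
from rig import bot
def cloud(n,d,pose=None):
    i=bot.camera_info(n);K=i['K'];v,u=np.mgrid[0:480,0:640]
    P=np.stack([(u-K[0,2])/K[0,0]*d,(v-K[1,2])/K[1,1]*d,d],-1)
    if n=='wrist':
        M=i['mount']; p,R=pose
        return (P@M[:3,:3].T+M[:3,3])@R.T+p
    return (P-i['t'])@i['R']
def proj(n,X,pose=None):
    i=bot.camera_info(n);K=i['K'];X=np.atleast_2d(X)
    if n=='wrist':
        M=i['mount'];p,R=pose
        c=((X-p)@R-M[:3,3])@M[:3,:3]
    else: c=X@i['R'].T+i['t']
    q=c@K.T; return q[:,:2]/q[:,2:]
E
python3 - <<'E'
from h import *
for n,b in (("top",(280,150,400,310)),("side",(240,170,440,340))):
    im=cv2.imread(f"pics/{n}0.png")[b[1]:b[3],b[0]:b[2]]
    f=3.6 if n=="top" else 3.5
    cv2.imwrite(f"pics/{n}0z.png",cv2.resize(im,None,fx=f,fy=f,interpolation=cv2.INTER_CUBIC))
    C=cloud(n,np.load(f"pics/{n}0.npy"))
    if n=="top": pts=[(330,216),(333,245),(338,275),(341,290),(326,230),(335,200),(323,176),(307,260),(354,260),(304,216),(353,214),(285,250)]
    else: pts=[(323,270),(300,281),(272,287),(333,236),(384,243),(358,240),(404,195),(310,322),(400,312)]
    for p in pts: print(n,p,C[p[1],p[0]].round(4))
E
```

```text
top (330, 216) [ 0.6166 -0.0497  0.2377]
top (333, 245) [ 0.5539 -0.0633  0.1195]
top (338, 275) [ 0.4709 -0.078   0.1101]
top (341, 290) [ 0.4294 -0.0863  0.1115]
top (326, 230) [ 0.5806 -0.0397  0.2347]
top (335, 200) [ 0.6588 -0.0625  0.2361]
top (323, 176) [ 0.6938 -0.0281  0.3511]
top (307, 260) [ 0.52    0.0093 -0.0006]
top (354, 260) [ 0.5198 -0.1308  0.019 ]
top (304, 216) [0.6262 0.0177 0.1739]
top (353, 214) [ 0.6323 -0.1142  0.1773]
top (285, 250) [ 0.5501  0.0761 -0.0045]
side (323, 270) [ 0.5518 -0.0556  0.1252]
side (300, 281) [ 0.499  -0.0768  0.1141]
side (272, 287) [ 0.4362 -0.0917  0.1147]
side (333, 236) [ 0.5717 -0.0467  0.2352]
side (384, 243) [ 0.6753 -0.0739  0.2422]
side (358, 240) [ 0.6227 -0.0628  0.24  ]
side (404, 195) [ 0.7022 -0.0524  0.3596]
side (310, 322) [ 0.5198 -0.1326  0.0254]
side (400, 312) [ 0.7344 -0.1106  0.0236]
```

View pics/top0z.png

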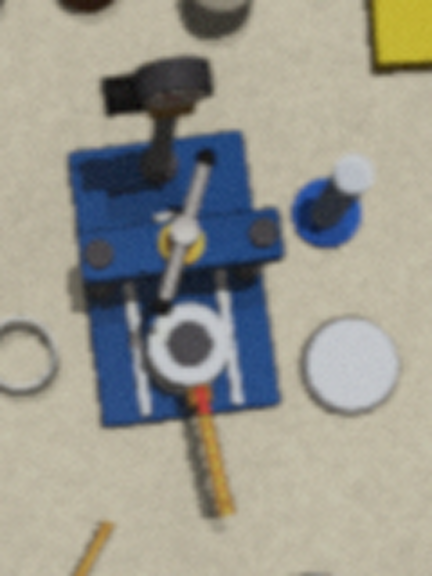

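View pics/side0z.png

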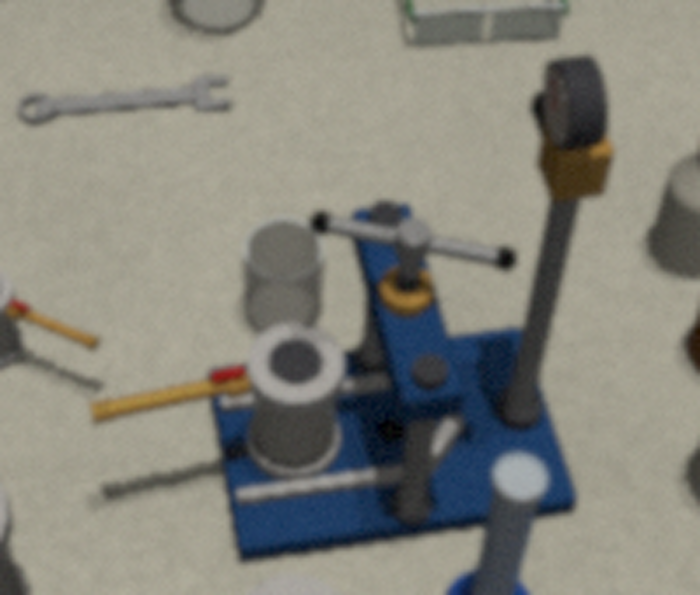

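>>> {"api": "servo_tool", "payload": {
  "increments": [
    [0,[-30,-33,-25],0],
    [0,[-36,-39,-20],0],
    [0,[-36,-39,-20],0],
    [0,[-36,-39,-20],0],
    [0,[-36,-39,-20],0]
  ]
}}

```text
time_s: 1.68
position: [0.3469, 0.3151, 0.3284]
tcp_rot: [[-0.9, 0.435, 0.001], [0.435, 0.9, 0.0], [-0.001, 0.001, -1.0]]
force: [1.2, -0.6, 0.1]
opening: 0.999
```

>>> {"api": "servo_tool", "payload": {
  "increments": [
    [0,[-36,-39,-20],0],
    [0,[-36,-39,-20],0],
    [0,[-36,-39,-20],0],
    [0,[-36,-39,-15],0],
    [0,[-36,-39,0],0]
  ]
}}

```text
time_s: 2.3
position: [0.4246, 0.0609, 0.4042]
tcp_rot: [[-0.9, 0.436, 0.004], [0.436, 0.9, -0.0], [-0.004, 0.002, -1.0]]
force: [1.0, 0.2, -0.3]
opening: 0.999
```

>>> {"api": "servo_tool", "payload": {
  "increments": [
    [0,[-36,-39,0],0],
    [0,[-36,-39,0],0],
    [0,[0,0,0],-10],
    [0,[0,0,0],-10],
    [0,[0,0,0],-10]
  ]
}}

```text
time_s: 2.92
position: [0.4543, -0.0392, 0.4025]
tcp_rot: [[-0.997, -0.078, -0.0], [-0.078, 0.997, 0.0], [0.0, 0.0, -1.0]]
force: [-0.1, 0.5, 0.0]
opening: 0.999
```

>>> {"api": "servo_tool", "payload": {
  "increments": [
    [0,[0,0,0],-6],
    [0,[0,0,0],0]
  ]
}}

```text
time_s: 3.18
position: [0.4543, -0.0389, 0.4027]
tcp_rot: [[-0.985, -0.175, 0.0], [-0.175, 0.985, -0.0], [-0.0, -0.0, -1.0]]
force: [0.6, -0.2, 0.2]
opening: 0.998
```

```bash
python3 - <<'E'
from h import *
s=bot.read_state(); print(s['time_s'],s['position'],s['tcp_rot'].round(3),s['joint_positions'].round(1),s['force'])
im,d=bot.capture('wrist'); cv2.imwrite("pics/w1.png",im); np.savez("pics/w1.npz",d=d,p=s['position'],R=s['tcp_rot'])
for t in ["handle","cell","inlet"]:
    r=bot.trace('wrist',t)
    for k,x in enumerate(r[:3]):
        print(t,np.round(x['bbox']),x['p']); np.save(f"pics/w1_{t}{k}.npy",x['region'])
E
```

```text
3.175 [ 0.45430999 -0.03888122  0.40265181] [[-0.985 -0.175  0.   ]
 [-0.175  0.985 -0.   ]
 [-0.    -0.    -1.   ]] [ -19.     6.2   89.3   -0.    84.6 -119.1] [ 0.61531477 -0.23936846  0.22277368]
handle [272. 344. 306. 400.] 0.82
cell [268. 170. 320. 303.] 0.89
cell [ 67.  30. 277. 123.] 0.82
cell [358.  94. 424. 176.] 0.79
inlet [ 66.  33. 275. 120.] 0.89
inlet [360.  90. 424. 174.] 0.7
inlet [271. 169. 321. 302.] 0.67
```

View pics/w1.png

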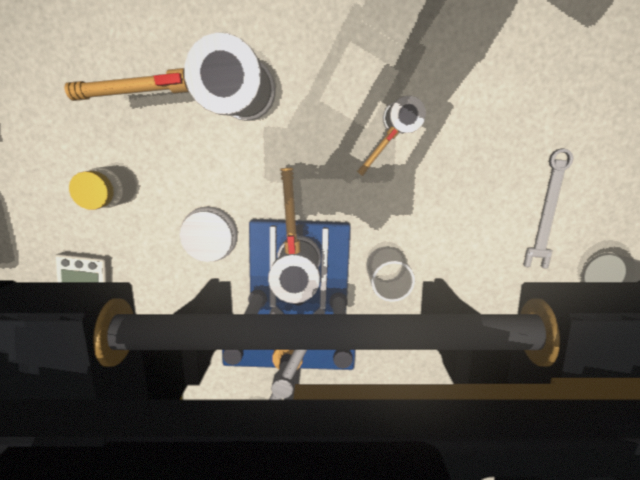

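```bash
python3 - <<'E'
from h import *
def load(n):
    if n=='wrist':
        z=np.load('pics/w1.npz'); return cv2.imread('pics/w1.png'),cloud('wrist',z['d'],(z['p'],z['R'])),z['d']
    d=np.load(f'pics/{n}0.npy'); return cv2.imread(f'pics/{n}0.png'),cloud(n,d),d
for n in ['wrist','top','side']:
    im,C,d=load(n); X=C[...,0];Y=C[...,1];Z=C[...,2]
    roi=(d>0)&(X>.4)&(X<.78)&(Y>-.2)&(Y<.08)
    hsv=cv2.cvtColor(im,cv2.COLOR_BGR2HSV)
    blue=(abs(hsv[...,0].astype(int)-110)<15)&(hsv[...,1]>120)
    m=roi&blue&(Z>.012)&(Z<.032)
    r=cv2.minAreaRect(C[m][:,:2].astype(np.float32)*1000); print(n,'bed',m.sum(),np.round(r[0],1),np.round(r[1],1),round(r[2],2),'z',np.median(Z[m]).round(4))
    m=roi&blue&(Z>.165)&(Z<.186)
    if m.sum()>30:
        r=cv2.minAreaRect(C[m][:,:2].astype(np.float32)*1000); print(n,'beam',m.sum(),np.round(r[0],1),np.round(r[1],1),round(r[2],2),'z',np.median(Z[m]).round(4))
    # handle bar
    m=roi&(Z>.222)&(Z<.252)&(X>.54)&(X<.69)
    if m.sum()>30:
        P=C[m]; c=P[:,:2].mean(0); w,V=np.linalg.eigh(np.cov((P[:,:2]-c).T)); v=V[:,1]*np.sign(V[0,1])
        t=(P[:,:2]-c)@v; print(n,'bar',m.sum(),c.round(4),'ang',np.degrees(np.arctan2(v[1],v[0])).round(1),'ext',t.min().round(4),t.max().round(4),'mid',(c+v*(t.min()+t.max())/2).round(4),np.percentile(P[:,2],[10,50,90]).round(4))
    # cell top
    m=roi&(Z>.112)&(Z<.135)&(X>.515)&(X<.6)&(hsv[...,1]<80)&(abs(Y+.06)<.045)
    if m.sum()>30:
        (cx,cy),rr=cv2.minEnclosingCircle(C[m][:,:2].astype(np.float32)*1000); print(n,'celltop',m.sum(),cx,cy,rr,np.median(Z[m]))
    m=roi&(Z>.095)&(Z<.13)&(X<.515)&(hsv[...,1]>100)&(abs(Y+.075)<.05)
    if m.sum()>10:
        P=C[m]; c=P[:,:2].mean(0); w,V=np.linalg.eigh(np.cov((P[:,:2]-c).T)); v=V[:,1]*np.sign(V[0,1])
        t=(P[:,:2]-c)@v; print(n,'tube',m.sum(),c.round(4),'ang',np.degrees(np.arctan2(v[1],v[0])).round(1),'front end',(c+v*t.min()).round(4),'back',(c+v*t.max()).round(4),'z',np.percentile(P[:,2],[10,50,90]).round(4))
    m=roi&(Z>.30)
    if m.sum()>10: print(n,'gauge',C[m].min(0).round(3),C[m].max(0).round(3))
    m=roi&(hsv[...,1]<60)&(hsv[...,2]>150)&(Z>.018)&(Z<.035)
    P=C[m]; 
    print(n,'rails',m.sum())
E
```

```text
wrist bed 866 [577.5 -56.2] [139.2 139.5] 10.23 z 0.0233
wrist beam 1022 [628.7 -51.2] [ 24.2 147.7] 9.08 z 0.1794
wrist bar 837 [ 0.6109 -0.05  ] ang -17.3 ext -0.034 0.0357 mid [ 0.6117 -0.0503] [0.2353 0.2395 0.2441]
wrist celltop 2029 550.6609497070312 -60.285335540771484 34.82870864868164 0.12331271420041401
wrist tube 594 [ 0.4741 -0.079 ] ang 13.4 front end [ 0.4223 -0.0913] back [ 0.5168 -0.0688] z [0.1175 0.1192 0.1263]
wrist gauge [ 0.404 -0.125  0.403] [0.474 0.035 0.526]
wrist rails 1624
top bed 1563 [624.9 -88.9] [231.5 219.1] 8.09 z 0.0202
top beam 509 [622.1 -51.1] [ 40.2 147.5] 8.1 z 0.1758
top bar 233 [ 0.6218 -0.0528] ang -15.6 ext -0.0619 0.0634 mid [ 0.6226 -0.053 ] [0.2323 0.2366 0.2414]
top celltop 404 551.7254028320312 -63.533058166503906 33.8303337097168 0.12034697915672612
top tube 135 [ 0.4696 -0.0798] ang 13.3 front end [ 0.4231 -0.0908] back [ 0.5153 -0.069 ] z [0.1114 0.1169 0.1233]
top gauge [ 0.692 -0.067  0.3  ] [0.719 0.005 0.363]
top rails 361
side bed 2110 [624.3 -92. ] [229.8 215.2] 8.4 z 0.0224
side beam 533 [623.1 -56.5] [ 39.9 150.3] 7.79 z 0.178
side bar 385 [ 0.6232 -0.0559] ang -15.6 ext -0.0643 0.0617 mid [ 0.622  -0.0555] [0.232  0.2373 0.2423]
side celltop 568 550.505859375 -63.45677185058594 35.4638671875 0.12226544661599861
side tube 197 [ 0.4722 -0.0828] ang 12.6 front end [ 0.4237 -0.0937] back [ 0.5151 -0.0733] z [0.1141 0.1174 0.1233]
side gauge [ 0.692 -0.069  0.3  ] [0.732 0.003 0.365]
side rails 395
```

>>> {"api": "servo_tool", "payload": {
  "increments": [
    [0.35,[13,-22,40],-3],
    [0.35,[13,-22,50],0],
    [0.35,[0,0,60],0],
    [0.35,[0,0,60],0],
    [0.35,[0,0,0],0]
  ]
}}

```text
time_s: 4.0
position: [0.4347, -0.0859, 0.1893]
tcp_rot: [[-0.974, -0.227, -0.01], [-0.227, 0.974, 0.005], [0.009, 0.007, -1.0]]
force: [-0.6, 0.3, -0.2]
opening: 0.659
```

```bash
python3 - <<'E'
from h import *
s=bot.read_state(); print(s['time_s'],s['position'],s['tcp_rot'].round(3),s['joint_positions'].round(1),s['opening'])
im,d=bot.capture('wrist'); cv2.imwrite("pics/w2.png",im); 
C=cloud('wrist',d,(s['position'],s['tcp_rot'])); X,Y,Z=np.moveaxis(C,-1,0)
hsv=cv2.cvtColor(im,cv2.COLOR_BGR2HSV)
m=(d>0)&(Z>.095)&(Z<.13)&(X<.515)&(X>.4)&(hsv[...,1]>100)&(abs(Y+.075)<.05)
P=C[m]; c=P.mean(0); v=np.linalg.eigh(np.cov((P-c)[:,:2].T))[1][:,1]; v*=np.sign(v[0]); t=(P-c)[:,:2]@v
print(c,np.degrees(np.arctan2(v[1],v[0])),(c[:2]+v*t.min()),np.percentile(P[:,2],[10,50,90]))
R=s['tcp_rot']; print('tcp->tube perp', (c-s['position'])@R)
E
```

```text
4.0 [ 0.43467512 -0.08585128  0.18932473] [[-0.974 -0.227 -0.01 ]
 [-0.227  0.974  0.005]
 [ 0.009  0.007 -1.   ]] [ -25.7   19.6  109.     0.    52.1 -128.8] 0.6588042309084156
[ 0.4645013  -0.08184214  0.11953004] 13.298110196564972 [ 0.42207783 -0.09186915] [0.11633811 0.118879   0.12609587]
tcp->tube perp [-0.03056814 -0.00335491  0.0695076 ]
```

View pics/w2.png

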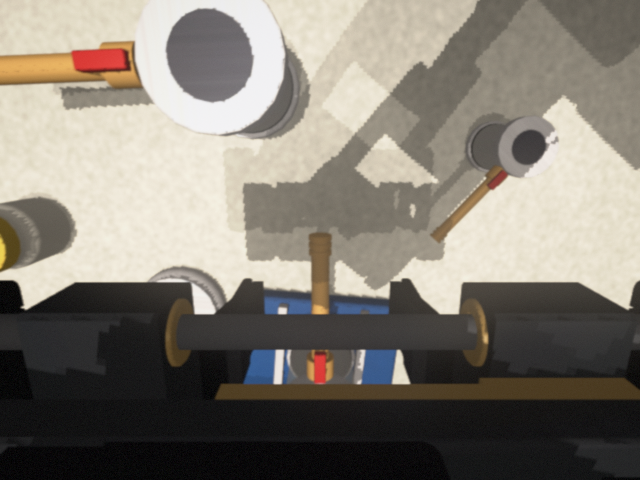

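>>> {"api": "servo_tool", "payload": {
  "increments": [
    [0.35,[-6,-3,35],0],
    [0.35,[0,0,35],0],
    [0.35,[0,0,25],0],
    [0.35,[0,0,0],0]
  ]
}}

```text
time_s: 4.55
position: [0.4459, -0.0893, 0.0988]
tcp_rot: [[-0.974, -0.228, 0.002], [-0.228, 0.974, -0.001], [-0.002, -0.001, -1.0]]
force: [-0.6, -0.4, -0.2]
opening: 0.644
```

>>> {"api": "servo_tool", "payload": {
  "increments": [
    [0.6,[0,0,0],0],
    [0.8,[0,0,0],0],
    [1,[0,0,0],0],
    [1,[0,0,0],0],
    [1,[0,0,0],0]
  ]
}}

```text
time_s: 5.18
position: [0.4444, -0.0888, 0.0977]
tcp_rot: [[-0.974, -0.228, 0.0], [-0.228, 0.974, -0.0], [-0.0, -0.0, -1.0]]
force: [-0.4, 1.3, 0.9]
opening: 0.168
```

```bash
python3 - <<'E'
from h import *
s=bot.read_state(); print(s['time_s'],s['position'],s['tcp_rot'].round(3),s['opening'],s['force'],s['moment'])
im,d=bot.capture('side'); cv2.imwrite("pics/s3.png",cv2.resize(im[170:340,240:440],None,fx=3.5,fy=3.5,interpolation=cv2.INTER_CUBIC))
E
```

```text
5.175 [ 0.4443832  -0.08877421  0.09766422] [[-0.974 -0.228  0.   ]
 [-0.228  0.974 -0.   ]
 [-0.    -0.    -1.   ]] 0.16761941938346694 [-0.41998793  1.33665574  0.87150861] [ 0.21371862  0.05700547 -0.04248401]
```

View pics/s3.png

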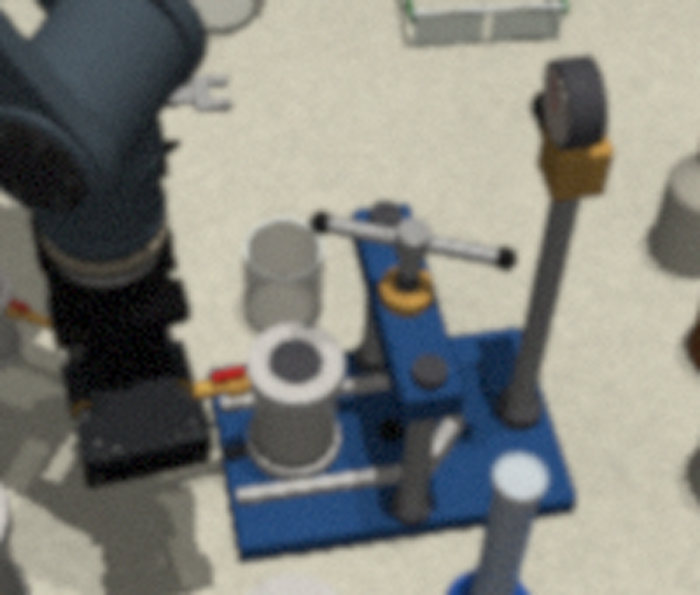

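>>> {"api": "servo_tool", "payload": {
  "increments": [
    [1,[-5,-0.4,0],0],
    [1,[-6,-0.5,0],0],
    [1,[-6,-0.5,0],0],
    [1,[-6,-0.5,0],0],
    [1,[-6,-0.5,0],0]
  ]
}}

```text
time_s: 5.85
position: [0.4667, -0.0833, 0.0973]
tcp_rot: [[-0.973, -0.23, -0.014], [-0.23, 0.973, 0.003], [0.013, 0.006, -1.0]]
force: [-12.9, -4.0, 12.4]
opening: 0.12
```

>>> {"api": "servo_tool", "payload": {
  "increments": [
    [1,[-6,-0.5,0],0],
    [1,[-6,-0.5,0],0],
    [1,[-6,-0.5,0],0],
    [1,[-5,-0.4,0],0],
    [1,[-4,-0.4,0],0]
  ]
}}

```text
time_s: 6.48
position: [0.494, -0.0796, 0.0973]
tcp_rot: [[-0.973, -0.23, -0.013], [-0.23, 0.973, 0.002], [0.012, 0.005, -1.0]]
force: [-11.0, -3.4, 10.2]
opening: 0.129
```

>>> {"api": "servo_tool", "payload": {
  "increments": [
    [1,[0,0,-0.5],0],
    [1,[0,0,0],0]
  ]
}}

```text
time_s: 6.72
position: [0.4956, -0.0798, 0.0977]
tcp_rot: [[-0.973, -0.229, -0.01], [-0.229, 0.973, 0.002], [0.009, 0.004, -1.0]]
force: [-8.1, -1.7, 5.5]
opening: 0.13
```

```bash
python3 - <<'E'
from h import *
s=bot.read_state(); print(s['time_s'],s['position'],s['opening'],s['force'],s['moment'])
im,d=bot.capture('side'); cv2.imwrite("pics/s4.png",cv2.resize(im[170:340,240:440],None,fx=3.5,fy=3.5,interpolation=cv2.INTER_CUBIC))
im,d=bot.capture('top'); cv2.imwrite("pics/t4.png",cv2.resize(im[150:310,280:400],None,fx=3.6,fy=3.6,interpolation=cv2.INTER_CUBIC))
E
```

```text
6.725 [ 0.49556039 -0.07975335  0.0976849 ] 0.12983295095406125 [-8.14778343 -1.67075294  5.51701244] [-0.2336334   1.31005097  0.01984403]
```

View pics/s4.png

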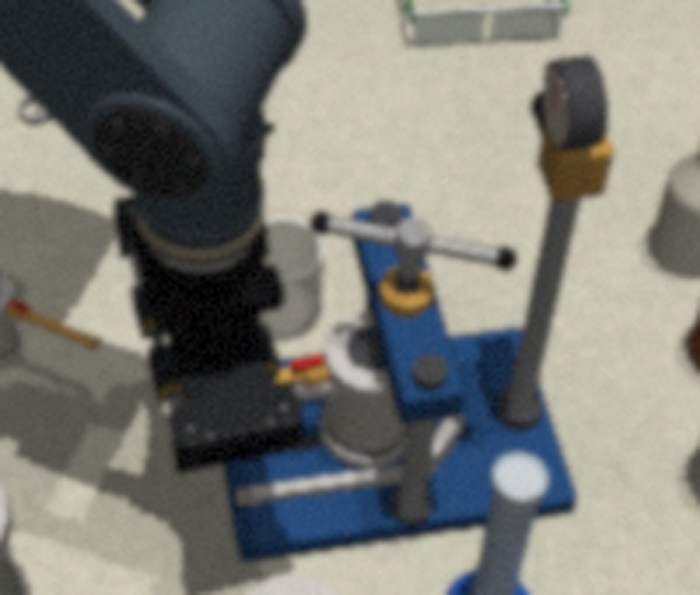

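View pics/t4.png

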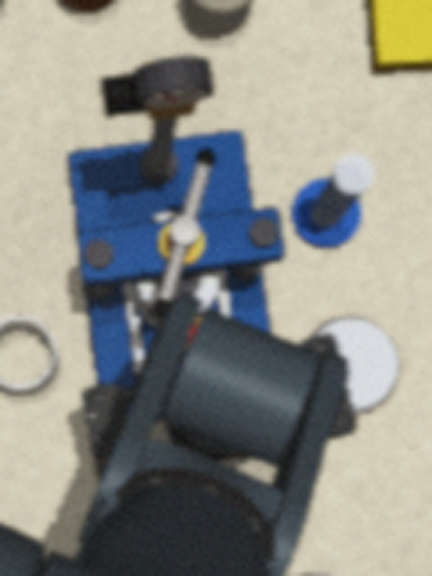

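>>> {"api": "servo_tool", "payload": {
  "increments": [
    [1,[-3,-0.3,0],0],
    [1,[-3,-0.3,0],0],
    [1,[-3,-0.3,0],0],
    [1,[-2,-0.2,0],0]
  ]
}}

```text
time_s: 7.32
position: [0.5062, -0.0783, 0.0976]
tcp_rot: [[-0.973, -0.229, -0.011], [-0.229, 0.973, 0.002], [0.01, 0.004, -1.0]]
force: [-8.1, -1.6, 6.2]
opening: 0.125
```

>>> {"api": "servo_tool", "payload": {
  "increments": [
    [1,[-2,-0.2,0],0],
    [1,[-2,-0.2,0],0]
  ]
}}

```text
time_s: 7.58
position: [0.5101, -0.0778, 0.0976]
tcp_rot: [[-0.973, -0.229, -0.011], [-0.229, 0.973, 0.002], [0.01, 0.004, -1.0]]
force: [-8.3, -1.1, 7.5]
opening: 0.124
```

>>> {"api": "servo_tool", "payload": {
  "increments": [
    [1,[-1.5,-0.1,0],0],
    [1,[-1,-0.1,0],0]
  ]
}}

```text
time_s: 7.82
position: [0.5118, -0.0776, 0.0976]
tcp_rot: [[-0.973, -0.23, -0.012], [-0.23, 0.973, 0.002], [0.012, 0.004, -1.0]]
force: [-10.3, -3.7, 8.6]
opening: 0.127
```

>>> {"api": "servo_tool", "payload": {
  "increments": [
    [1,[-1,-0.1,0],0],
    [1,[-1,-0.1,0],0]
  ]
}}

```text
time_s: 8.07
position: [0.5118, -0.0774, 0.0975]
tcp_rot: [[-0.973, -0.231, -0.017], [-0.231, 0.973, 0.002], [0.016, 0.005, -1.0]]
force: [-15.2, -5.0, 11.6]
opening: 0.128
```

>>> {"api": "servo_tool", "payload": {
  "increments": [
    [1,[-1,-0.1,0],0],
    [1,[-1,-0.1,0],0]
  ]
}}

```text
time_s: 8.32
position: [0.5118, -0.0772, 0.0975]
tcp_rot: [[-0.973, -0.231, -0.021], [-0.231, 0.973, 0.002], [0.02, 0.006, -1.0]]
force: [-18.3, -7.0, 15.1]
opening: 0.127
```

>>> {"api": "servo_tool", "payload": {
  "increments": [
    [1,[2,0.2,0],0],
    [1,[1.5,0,0],0],
    [1,[0,0,0],0]
  ]
}}

```text
time_s: 8.7
position: [0.5119, -0.0776, 0.0976]
tcp_rot: [[-0.973, -0.229, -0.013], [-0.23, 0.973, 0.002], [0.012, 0.005, -1.0]]
force: [-11.7, -2.3, 9.2]
opening: 0.123
```

>>> {"api": "servo_tool", "payload": {
  "increments": [
    [0.75,[0,0,0],0],
    [0.6,[0,0,0],0],
    [0.6,[0,0,0],0]
  ]
}}

```text
time_s: 9.07
position: [0.5186, -0.0784, 0.098]
tcp_rot: [[-0.974, -0.228, 0.001], [-0.228, 0.974, -0.0], [-0.001, -0.0, -1.0]]
force: [0.5, -0.4, -0.2]
opening: 0.363
```

```bash
python3 - <<'E'
from h import *
s=bot.read_state(); print(s['time_s'],s['position'],s['tcp_rot'].round(3),s['opening'],s['force'],s['moment'],s['joint_positions'])
im,d=bot.capture('wrist'); cv2.imwrite("pics/w5.png",im)
im,d=bot.capture('side'); cv2.imwrite("pics/s5.png",cv2.resize(im[170:340,240:440],None,fx=3.5,fy=3.5,interpolation=cv2.INTER_CUBIC))
E
```

```text
9.075 [ 0.51861057 -0.07844343  0.09800276] [[-0.974 -0.228  0.001]
 [-0.228  0.974 -0.   ]
 [-0.001 -0.    -1.   ]] 0.3627750847284792 [ 0.45722609 -0.41052763 -0.18173629] [ 0.05048884  0.03134618 -0.03739863] [-2.08238197e+01  3.33887338e+01  1.02812036e+02  1.20474686e-02
  4.37468528e+01 -1.24003057e+02]
```

View pics/s5.png

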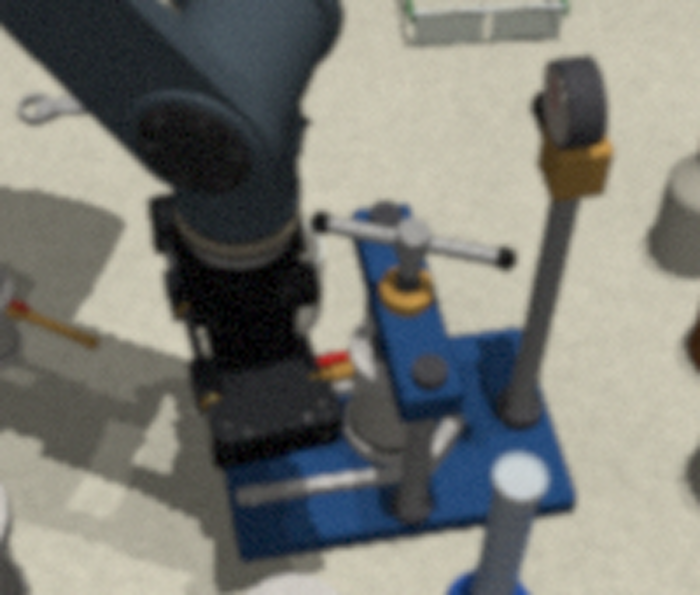

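View pics/w5.png

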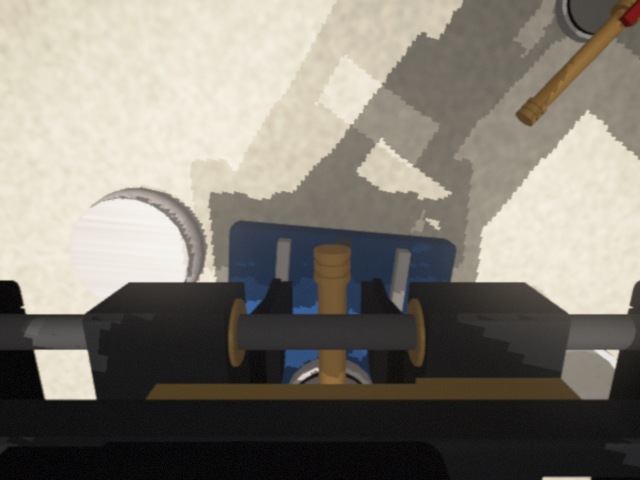

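>>> {"api": "servo_tool", "payload": {
  "increments": [
    [0.5,[15,0,0],0],
    [0.5,[20,0,-10],0],
    [0.5,[20,0,-50],0],
    [0.5,[15,0,-60],0],
    [0.5,[0,0,-60],0]
  ]
}}

```text
time_s: 9.8
position: [0.447, -0.094, 0.2791]
tcp_rot: [[-0.974, -0.227, -0.003], [-0.227, 0.974, 0.001], [0.003, 0.002, -1.0]]
force: [0.7, -1.3, -0.5]
opening: 0.492
```

>>> {"api": "servo_tool", "payload": {
  "increments": [
    [0.75,[0,0,-60],0],
    [0.75,[0,0,-30],0],
    [0.75,[0,0,0],0]
  ]
}}

```text
time_s: 10.18
position: [0.45, -0.0948, 0.3701]
tcp_rot: [[-0.974, -0.228, 0.005], [-0.228, 0.974, -0.003], [-0.004, -0.004, -1.0]]
force: [0.2, -0.1, 0.7]
opening: 0.286
```

```bash
cat > meas.py <<'E'
from h import *
import sys
tag=sys.argv[1]
s=bot.read_state(); print(s['time_s'],s['position'],s['tcp_rot'].round(3)[:,1],s['opening'],s['force'].round(2),s['joint_positions'].round(1))
for n in ['wrist','top','side']:
    im,d=bot.capture(n); cv2.imwrite(f"pics/{n}_{tag}.png",im)
    C=cloud(n,d,(s['position'],s['tcp_rot'])); X,Y,Z=np.moveaxis(C,-1,0)
    hsv=cv2.cvtColor(im,cv2.COLOR_BGR2HSV)
    m=(d>0)&(Z>.095)&(Z<.13)&(X<.585)&(X>.42)&(hsv[...,1]>100)&(abs(Y+.07)<.04)&(abs(hsv[...,0].astype(int)-15)<15)
    if m.sum()>30:
        P=C[m]; c=P.mean(0); v=np.linalg.eigh(np.cov((P-c)[:,:2].T))[1][:,1]; v*=np.sign(v[0]); t=(P-c)[:,:2]@v
        e=c[:2]+v*t.min(); print(n,m.sum(),'tube ang',np.degrees(np.arctan2(v[1],v[0])).round(1),'end',e.round(4),'axis est',(e+.134*v).round(4),np.percentile(P[:,2],[10,50,90]).round(4))
    m=(d>0)&(Z>.222)&(Z<.255)&(np.hypot(X-.622,Y+.053)<.07)
    if m.sum()>30:
        P=C[m]; c=P[:,:2].mean(0); w,V=np.linalg.eigh(np.cov((P[:,:2]-c).T)); v=V[:,1]*np.sign(V[0,1])
        t=(P[:,:2]-c)@v; print(n,'bar',m.sum(),'ang',np.degrees(np.arctan2(v[1],v[0])).round(1),'ext',t.min().round(4),t.max().round(4),'mid',(c+v*(t.min()+t.max())/2).round(4),np.percentile(P[:,2],[10,50,90]).round(4))
E
python3 meas.py a
```

```text
10.175 [ 0.45002521 -0.09477481  0.37009325] [-0.228  0.974 -0.004] 0.28628514652234394 [ 0.17 -0.08  0.72] [ -25.9    7.7   92.4   -0.    79.5 -129. ]
wrist 682 tube ang 13.0 end [ 0.4897 -0.0813] axis est [ 0.6203 -0.0512] [0.1163 0.1185 0.1205]
wrist bar 238 ang -10.9 ext -0.0099 0.0146 mid [ 0.5735 -0.0414] [0.2343 0.2382 0.2406]
top 84 tube ang 14.3 end [ 0.527  -0.0723] axis est [ 0.6569 -0.0393] [0.1131 0.117  0.1246]
top bar 236 ang -15.6 ext -0.0614 0.0638 mid [ 0.6228 -0.053 ] [0.2314 0.2359 0.2417]
side 208 tube ang 13.1 end [ 0.4907 -0.0843] axis est [ 0.6212 -0.054 ] [0.114  0.1177 0.1226]
side bar 384 ang -15.8 ext -0.0644 0.0617 mid [ 0.6219 -0.0556] [0.2318 0.2374 0.2423]
```

View pics/wrist_a.png

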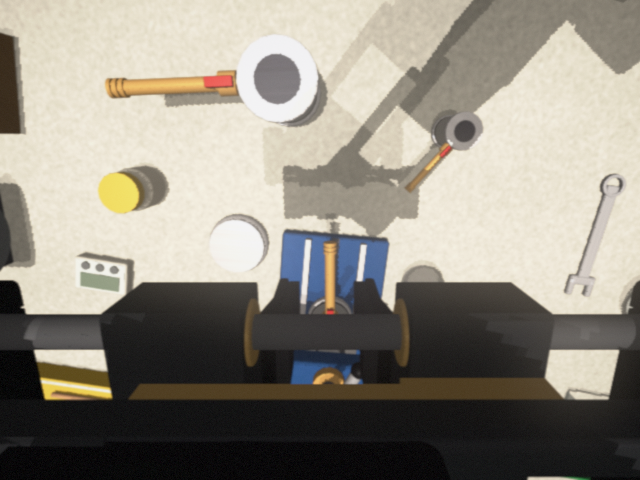

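>>> {"api": "servo_tool", "payload": {
  "increments": [
    [0.6,[0,0,60],0],
    [0.6,[0,3.5,60],0],
    [0.6,[0,0,60],0],
    [0.6,[0,0,60],0],
    [0.6,[0,0,34],0]
  ]
}}

```text
time_s: 10.95
position: [0.4454, -0.0894, 0.09]
tcp_rot: [[-0.974, -0.228, -0.008], [-0.228, 0.974, 0.004], [0.007, 0.005, -1.0]]
force: [-1.3, 0.4, 0.0]
opening: 0.398
```

>>> {"api": "servo_tool", "payload": {
  "increments": [
    [0.6,[-20,0,0],0],
    [0.6,[-20,0,0],0],
    [0.6,[-18,0,0],0],
    [0.6,[0,0,0],0],
    [0.6,[0,0,0],0]
  ]
}}

```text
time_s: 11.58
position: [0.5034, -0.0771, 0.093]
tcp_rot: [[-0.974, -0.228, -0.004], [-0.228, 0.974, 0.001], [0.003, 0.002, -1.0]]
force: [-0.7, 0.3, -0.2]
opening: 0.399
```

>>> {"api": "servo_tool", "payload": {
  "increments": [
    [0.8,[0,0,0],0],
    [1,[0,0,0],0],
    [1,[0,0,0],0],
    [1,[0,0,0],0]
  ]
}}

```text
time_s: 12.08
position: [0.5052, -0.0778, 0.0941]
tcp_rot: [[-0.974, -0.228, -0.0], [-0.228, 0.974, -0.0], [0.0, -0.0, -1.0]]
force: [-1.0, -0.9, 0.5]
opening: 0.127
```

>>> {"api": "servo_tool", "payload": {
  "increments": [
    [1,[-1.5,-0.1,0],0],
    [1,[-1.5,-0.1,0],0]
  ]
}}

```text
time_s: 12.32
position: [0.5051, -0.0773, 0.094]
tcp_rot: [[-0.973, -0.229, -0.007], [-0.229, 0.973, 0.0], [0.007, 0.002, -1.0]]
force: [-9.0, -5.2, 7.7]
opening: 0.126
```

>>> {"api": "servo_tool", "payload": {
  "increments": [
    [1,[0,-1,0],0],
    [1,[0,-1,0],0]
  ]
}}

```text
time_s: 12.58
position: [0.5053, -0.0783, 0.0939]
tcp_rot: [[-0.974, -0.228, -0.008], [-0.229, 0.974, 0.002], [0.007, 0.004, -1.0]]
force: [-7.2, -0.0, 6.9]
opening: 0.126
```

>>> {"api": "servo_tool", "payload": {
  "increments": [
    [1,[0,-1,0],0],
    [1,[0,0,0],0]
  ]
}}

```text
time_s: 12.82
position: [0.5055, -0.079, 0.0939]
tcp_rot: [[-0.973, -0.229, -0.008], [-0.229, 0.974, 0.002], [0.007, 0.004, -1.0]]
force: [-7.1, -0.1, 6.0]
opening: 0.124
```

>>> {"api": "servo_tool", "payload": {
  "increments": [
    [1,[-1,-0.3,0],0],
    [1,[-1,0,0],0]
  ]
}}

```text
time_s: 13.08
position: [0.5054, -0.0788, 0.0938]
tcp_rot: [[-0.973, -0.23, -0.012], [-0.23, 0.973, 0.002], [0.011, 0.005, -1.0]]
force: [-11.3, -2.4, 8.9]
opening: 0.126
```

>>> {"api": "servo_tool", "payload": {
  "increments": [
    [1,[2,0.2,0],0],
    [1,[2,0,0],0],
    [0.75,[0,0,0],0],
    [0.6,[0,0,0],0],
    [0.6,[0,0,0],0]
  ]
}}

```text
time_s: 13.7
position: [0.5082, -0.081, 0.0941]
tcp_rot: [[-0.974, -0.228, 0.002], [-0.228, 0.974, -0.001], [-0.002, -0.001, -1.0]]
force: [0.5, -0.4, 0.2]
opening: 0.367
```

>>> {"api": "servo_tool", "payload": {
  "increments": [
    [0.5,[25,0,0],0],
    [0.5,[35,0,-5],0],
    [0.5,[0,0,-60],0],
    [0.5,[0,0,-60],0],
    [0.6,[0,0,-60],10]
  ]
}}

```text
time_s: 14.32
position: [0.4489, -0.0945, 0.2811]
tcp_rot: [[-0.999, -0.05, 0.001], [-0.05, 0.999, -0.0], [-0.001, -0.0, -1.0]]
force: [0.6, -1.0, -0.9]
opening: 0.453
```

>>> {"api": "servo_tool", "payload": {
  "increments": [
    [0.7,[0,0,-35],10],
    [0.7,[0,0,0],3],
    [0.7,[-42,25,0],0],
    [0.7,[-42,24,0],0],
    [0.7,[-39,24,0],0]
  ]
}}

```text
time_s: 14.95
position: [0.5842, -0.043, 0.3142]
tcp_rot: [[-0.985, 0.171, 0.001], [0.171, 0.985, -0.0], [-0.001, -0.0, -1.0]]
force: [0.0, -0.8, -0.2]
opening: 0.298
```

>>> {"api": "servo_tool", "payload": {
  "increments": [
    [0.7,[0,0,0],0],
    [0.7,[0,0,0],0]
  ]
}}

```text
time_s: 15.2
position: [0.5818, -0.0433, 0.3135]
tcp_rot: [[-0.985, 0.17, -0.002], [0.17, 0.985, 0.0], [0.002, -0.0, -1.0]]
force: [0.4, -0.1, -0.0]
opening: 0.303
```

```bash
python3 meas.py b; python3 - <<'E'
import cv2
for n,b,f in (("top",(280,150,400,310),3.6),("side",(240,170,440,340),3.5)):
    im=cv2.imread(f"pics/{n}_b.png")[b[1]:b[3],b[0]:b[2]]; cv2.imwrite(f"pics/{n}_bz.png",cv2.resize(im,None,fx=f,fy=f,interpolation=cv2.INTER_CUBIC))
E
```

```text
15.2 [ 0.58175609 -0.04333082  0.31353727] [ 0.17   0.985 -0.   ] 0.3029261732857836 [ 0.38 -0.09 -0.  ] [-15.2  21.8  81.5  -0.   76.8 -95.4]
wrist 1165 tube ang 14.9 end [ 0.4907 -0.0827] axis est [ 0.6202 -0.0483] [0.117  0.1187 0.121 ]
wrist bar 2372 ang -15.9 ext -0.0504 0.0707 mid [ 0.6202 -0.0519] [0.2359 0.2388 0.243 ]
top 113 tube ang 16.0 end [ 0.5032 -0.0803] axis est [ 0.632  -0.0433] [0.1107 0.116  0.1218]
side 214 tube ang 12.6 end [ 0.4912 -0.0848] axis est [ 0.622  -0.0556] [0.1136 0.1177 0.1215]
side bar 386 ang -15.7 ext -0.0647 0.0617 mid [ 0.6218 -0.0556] [0.2321 0.2376 0.2428]
```

View pics/side_bz.png

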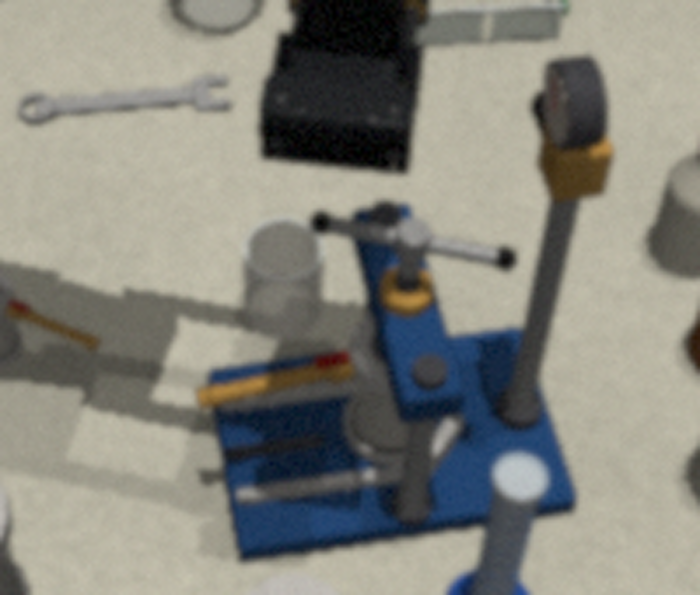

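View pics/wrist_b.png

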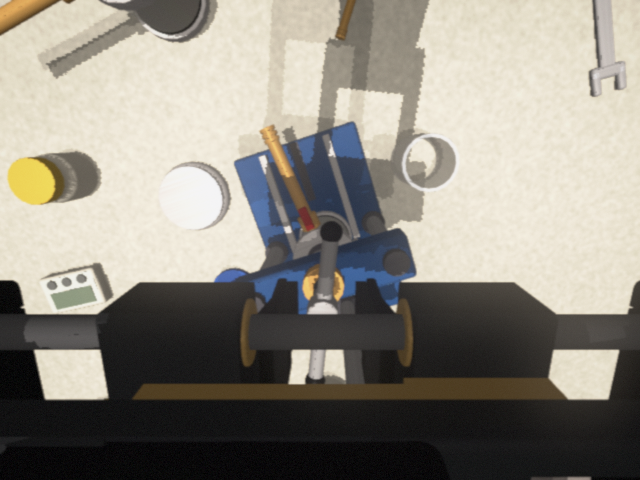

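>>> {"api": "servo_tool", "payload": {
  "increments": [
    [0.7,[0,0,45],0],
    [0.7,[0,0,30],0],
    [0.7,[0,0,15],0],
    [0.7,[0,0,0],0]
  ]
}}

```text
time_s: 15.85
position: [0.5817, -0.0436, 0.2236]
tcp_rot: [[-0.985, 0.171, -0.002], [0.171, 0.985, 0.0], [0.002, 0.0, -1.0]]
force: [0.5, -0.4, -1.0]
opening: 0.3
```

```bash
cat > arc.py <<'E'
# usage: arc.py grip_end_angle_from(deg,world dir of end) list of (end_angle, jaw_angle, r) -> rows
from h import *
import sys
C=np.array([.622,-.0545])
def plan(pts,cur=None):
    s=bot.read_state(); p=np.array(cur[:2]) if cur else s['position'][:2]; j=cur[2] if cur else np.degrees(np.arctan2(s['tcp_rot'][1,1],s['tcp_rot'][0,1]))
    for e,jaw,r in pts:
        t=C+r*np.array([np.cos(np.radians(e)),np.sin(np.radians(e))]); d=(t-p)*1000
        y=np.array([np.cos(np.radians(j)),np.sin(np.radians(j))]); x=np.array([-y[1],y[0]])
        print(e,[round(d@x,1),round(d@y,1),0],round((j-jaw+180)%360-180,1)); p=t;j=jaw
def tq():
    s=bot.read_state(); r=s['position'][:2]-C; F=s['force']; print(s['time_s'],s['position'].round(4),F.round(1),'r',np.hypot(*r).round(4),'ang',np.degrees(np.arctan2(r[1],r[0])).round(1),'torque ext on tool z',(r[0]*F[1]-r[1]*F[0]).round(3),'mom',s['moment'].round(2),s['joint_positions'].round(1))
E
python3 - <<'E'
from arc import *
tq(); 
e0=164
plan([(e,80-(164-e)*.62,.040) for e in range(158,92,-6)])
E
```

```text
15.85 [ 0.5817 -0.0436  0.2236] [ 0.5 -0.4 -1. ] r 0.0417 ang 164.9 torque ext on tool z 0.011 mom [0.04 0.01 0.03] [-15.3  27.   88.1  -0.   65.1 -95.4]
158 [np.float64(-2.4), np.float64(4.6), 0] 3.9
152 [np.float64(-0.8), np.float64(4.1), 0] 3.7
146 [np.float64(-1.0), np.float64(4.1), 0] 3.7
140 [np.float64(-1.1), np.float64(4.0), 0] 3.7
134 [np.float64(-1.3), np.float64(4.0), 0] 3.7
128 [np.float64(-1.5), np.float64(3.9), 0] 3.7
122 [np.float64(-1.6), np.float64(3.9), 0] 3.7
116 [np.float64(-1.8), np.float64(3.8), 0] 3.7
110 [np.float64(-1.9), np.float64(3.7), 0] 3.7
104 [np.float64(-2.1), np.float64(3.6), 0] 3.7
98 [np.float64(-2.2), np.float64(3.6), 0] 3.7
```

>>> {"api": "servo_tool", "payload": {
  "increments": [
    [0.7,[-2,4.6,0],4],
    [0.7,[-0.8,4.1,0],4],
    [0.7,[-1,4.1,0],4],
    [0.7,[-1.1,4,0],4],
    [0.7,[-1.3,4,0],3]
  ]
}}

```text
time_s: 16.48
position: [0.5939, -0.0261, 0.2256]
tcp_rot: [[-0.875, 0.484, -0.001], [0.484, 0.875, -0.002], [-0.0, -0.002, -1.0]]
force: [-3.7, -1.5, 0.5]
opening: 0.302
```

>>> {"api": "servo_tool", "payload": {
  "increments": [
    [0.7,[-1.5,3.9,0],4],
    [0.7,[-1.6,3.9,0],4],
    [0.7,[-1.8,3.8,0],3],
    [0.7,[-1.9,3.7,0],3],
    [0.7,[-2.1,3.6,0],3]
  ]
}}

```text
time_s: 17.1
position: [0.611, -0.0152, 0.2251]
tcp_rot: [[-0.695, 0.719, -0.004], [0.719, 0.695, 0.001], [0.003, -0.002, -1.0]]
force: [-4.5, 1.0, 0.5]
opening: 0.303
```

```bash
python3 - <<'E'
from arc import *
tq()
E
python3 meas.py c; python3 - <<'E'
import cv2
for n,b,f in (("top",(280,150,400,310),3.6),("side",(240,170,440,340),3.5)):
    im=cv2.imread(f"pics/{n}_c.png")[b[1]:b[3],b[0]:b[2]]; cv2.imwrite(f"pics/{n}_cz.png",cv2.resize(im,None,fx=f,fy=f,interpolation=cv2.INTER_CUBIC))
E
```

```text
17.1 [ 0.611  -0.0152  0.2251] [-4.5  1.   0.5] r 0.0408 ang 105.6 torque ext on tool z 0.164 mom [ 0.15  0.71 -0.05] [-11.9  29.1  83.8  -0.   67.3 -55.9]
17.1 [ 0.61102368 -0.01517991  0.2250826 ] [ 0.719  0.695 -0.002] 0.3027190224763425 [-4.46  1.02  0.49] [-11.9  29.1  83.8  -0.   67.3 -55.9]
wrist 1927 tube ang 15.3 end [ 0.4904 -0.0816] axis est [ 0.6197 -0.0463] [0.1159 0.1185 0.1203]
wrist bar 3853 ang -73.1 ext -0.0203 0.0394 mid [ 0.6093 -0.0219] [0.233  0.2383 0.2491]
top 55 tube ang 11.0 end [ 0.4903 -0.081 ] axis est [ 0.6218 -0.0554] [0.1122 0.1164 0.1208]
top bar 34 ang -61.9 ext -0.0118 0.009 mid [ 0.641  -0.1018] [0.2308 0.2342 0.2385]
side 219 tube ang 12.0 end [ 0.4907 -0.0841] axis est [ 0.6218 -0.0562] [0.1137 0.1176 0.1224]
side bar 368 ang -70.7 ext -0.0481 0.06 mid [ 0.6251 -0.0627] [0.2303 0.237  0.2435]
```

View pics/side_cz.png

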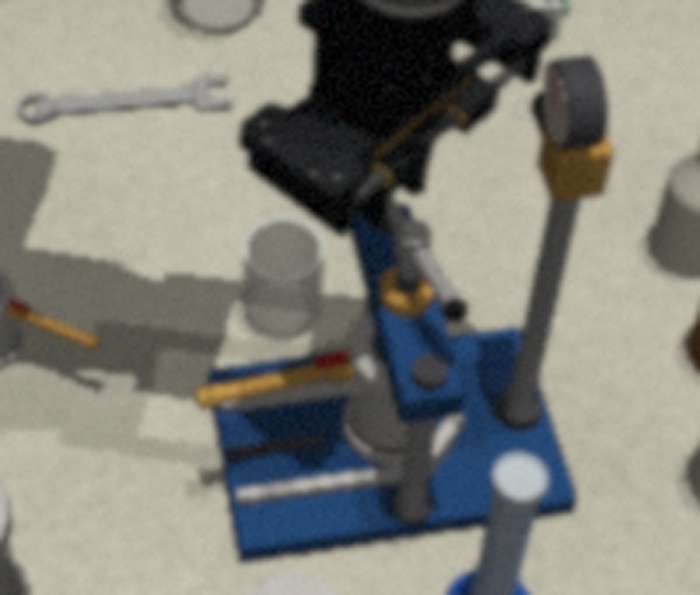

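View pics/wrist_c.png

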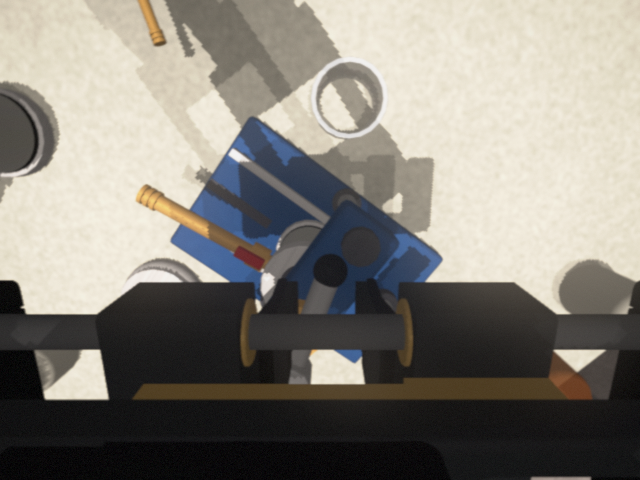

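>>> {"api": "servo_tool", "payload": {
  "increments": [
    [0.7,[-2.2,3.6,0],2],
    [0.7,[-2.4,3.5,0],2],
    [0.7,[-2.5,3.4,0],2],
    [0.7,[-2.5,3.2,0],0]
  ]
}}

```text
time_s: 17.75
position: [0.6246, -0.0129, 0.2241]
tcp_rot: [[-0.617, 0.787, -0.012], [0.787, 0.617, 0.002], [0.009, -0.008, -1.0]]
force: [-15.8, 3.3, 7.6]
opening: 0.302
```

```bash
python3 - <<'E'
from arc import *
tq()
E
python3 meas.py d
```

```text
17.75 [ 0.6246 -0.0129  0.2241] [-15.8   3.3   7.6] r 0.0416 ang 86.4 torque ext on tool z 0.665 mom [ 0.24  2.68 -0.47] [-11.4  30.4  81.5  -0.   68.8 -49.5]
17.75 [ 0.62458742 -0.0129322   0.22413534] [ 0.787  0.617 -0.008] 0.3022747310726455 [-15.8    3.27   7.63] [-11.4  30.4  81.5  -0.   68.8 -49.5]
wrist 1949 tube ang 15.4 end [ 0.4903 -0.0819] axis est [ 0.6195 -0.0463] [0.1159 0.1184 0.1202]
wrist bar 3312 ang 56.9 ext -0.0299 0.022 mid [ 0.6186 -0.0079] [0.2324 0.2378 0.2501]
top 71 tube ang 12.1 end [ 0.4901 -0.0812] axis est [ 0.6212 -0.053 ] [0.1109 0.1154 0.1192]
top bar 61 ang -89.4 ext -0.0178 0.016 mid [ 0.6218 -0.0976] [0.2299 0.2331 0.2365]
side 226 tube ang 12.6 end [ 0.4909 -0.0844] axis est [ 0.6216 -0.0551] [0.1135 0.1174 0.1232]
side bar 370 ang 85.6 ext -0.0632 0.0538 mid [ 0.6227 -0.0582] [0.2302 0.2372 0.2434]
```

View pics/wrist_d.png

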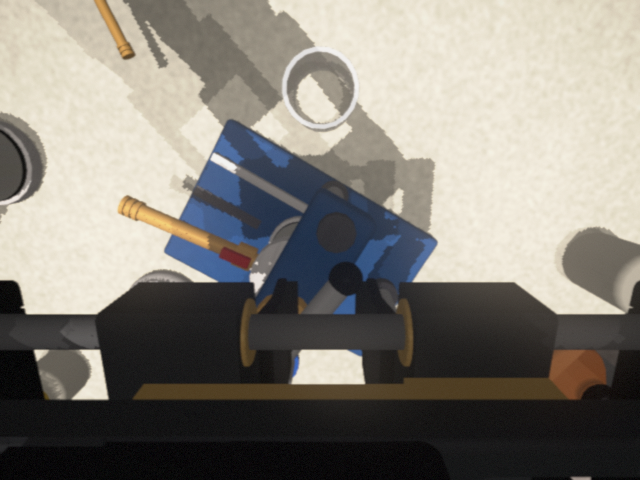

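>>> {"api": "servo_tool", "payload": {
  "increments": [
    [0.68,[2.5,-3.2,0],0],
    [0.65,[2,-3,0],0],
    [0.65,[0,0,0],0]
  ]
}}

```text
time_s: 18.27
position: [0.6231, -0.0141, 0.2247]
tcp_rot: [[-0.619, 0.786, 0.004], [0.786, 0.619, -0.0], [-0.003, 0.003, -1.0]]
force: [0.7, 2.5, -1.3]
opening: 0.349
```

```bash
python3 - <<'E'
from arc import *
tq()
E
python3 meas.py e;python3 - <<'E'
import cv2
for n,b,f in (("top",(280,150,400,310),3.6),("side",(240,170,440,340),3.5)):
    im=cv2.imread(f"pics/{n}_e.png")[b[1]:b[3],b[0]:b[2]]; cv2.imwrite(f"pics/{n}_ez.png",cv2.resize(im,None,fx=f,fy=f,interpolation=cv2.INTER_CUBIC))
E
```

```text
18.275 [ 0.6231 -0.0141  0.2247] [ 0.7  2.5 -1.3] r 0.0404 ang 88.5 torque ext on tool z -0.026 mom [ 0.23 -0.07  0.23] [-11.6  29.9  82.4   0.   67.5 -49.8]
18.275 [ 0.62308074 -0.01410481  0.22471682] [0.786 0.619 0.003] 0.349026538241944 [ 0.72  2.51 -1.33] [-11.6  29.9  82.4   0.   67.5 -49.8]
wrist 1955 tube ang 15.4 end [ 0.4903 -0.0819] axis est [ 0.6196 -0.0464] [0.116  0.1184 0.1203]
wrist bar 3684 ang 74.5 ext -0.0384 0.0233 mid [ 0.618  -0.0158] [0.2328 0.238  0.2497]
top 65 tube ang 12.0 end [ 0.4904 -0.081 ] axis est [ 0.6215 -0.0533] [0.111  0.1162 0.1208]
top bar 62 ang -88.2 ext -0.0155 0.0159 mid [ 0.6228 -0.0989] [0.2309 0.2338 0.2364]
side 220 tube ang 12.5 end [ 0.4905 -0.0845] axis est [ 0.6213 -0.0555] [0.1135 0.1175 0.1222]
side bar 387 ang 86.7 ext -0.0627 0.0528 mid [ 0.6223 -0.0584] [0.2306 0.2371 0.2443]
```

View pics/side_ez.png

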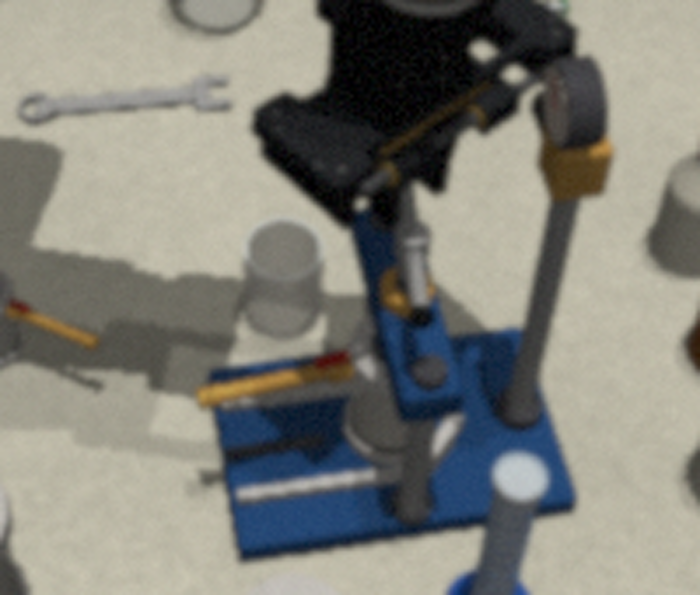

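View pics/wrist_e.png

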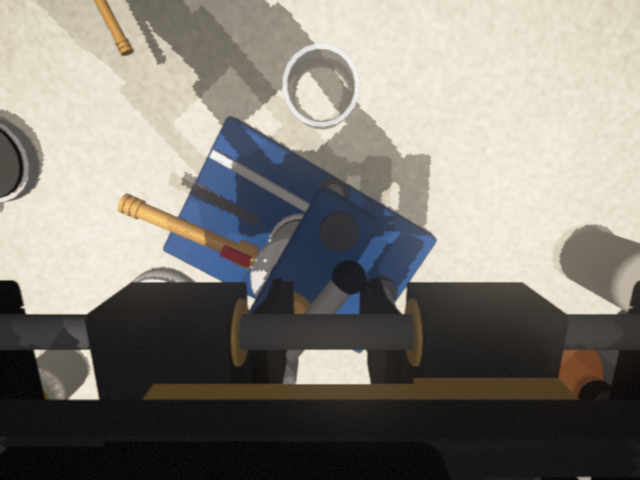

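View pics/top_ez.png

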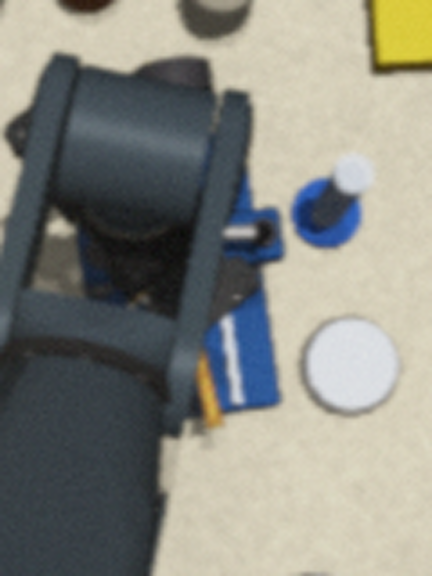

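>>> {"api": "servo_tool", "payload": {
  "increments": [
    [0.65,[0,0,-45],0],
    [0.65,[0,0,-45],0],
    [0.65,[0,0,0],10],
    [0.65,[0,0,0],10],
    [0.65,[0,0,0],10]
  ]
}}

```text
time_s: 19.05
position: [0.6222, -0.0151, 0.3145]
tcp_rot: [[-0.136, 0.991, 0.001], [0.991, 0.136, -0.002], [-0.002, 0.001, -1.0]]
force: [-0.3, 0.8, 0.9]
opening: 0.35
```

>>> {"api": "servo_tool", "payload": {
  "increments": [
    [0.65,[0,0,0],10],
    [0.65,[0,0,0],10],
    [0.65,[0,0,0],8],
    [0.65,[-38,13.3,0],0],
    [0.65,[-38,13.3,0],0]
  ]
}}

```text
time_s: 19.68
position: [0.6214, -0.096, 0.3144]
tcp_rot: [[0.339, 0.941, 0.001], [0.941, -0.339, -0.002], [-0.001, 0.002, -1.0]]
force: [0.0, 0.0, 0.5]
opening: 0.35
```

>>> {"api": "servo_tool", "payload": {
  "increments": [
    [0.65,[0,0,0],0],
    [0.65,[0,0,0],0]
  ]
}}

```text
time_s: 19.92
position: [0.621, -0.0949, 0.3141]
tcp_rot: [[0.34, 0.94, 0.0], [0.94, -0.34, -0.0], [-0.0, 0.0, -1.0]]
force: [-0.8, 0.3, 0.5]
opening: 0.345
```

```bash
python3 - <<'E'
from arc import *
tq()
E
python3 meas.py f
```

```text
19.925 [ 0.621  -0.0949  0.3141] [-0.8  0.3  0.5] r 0.0404 ang -91.4 torque ext on tool z -0.032 mom [-0.06  0.09 -0.06] [-18.9  25.7  75.   -0.   79.3   1. ]
19.925 [ 0.62104441 -0.09493659  0.31407981] [ 0.94 -0.34  0.  ] 0.3445856967209999 [-0.79  0.35  0.49] [-18.9  25.7  75.   -0.   79.3   1. ]
wrist 986 tube ang 14.7 end [ 0.4911 -0.0827] axis est [ 0.6207 -0.0488] [0.117  0.1187 0.1211]
wrist bar 3928 ang -86.5 ext -0.0592 0.0664 mid [ 0.6237 -0.0522] [0.2353 0.2379 0.2426]
top bar 74 ang -86.0 ext -0.0252 0.0372 mid [ 0.6204 -0.0217] [0.2311 0.2351 0.2399]
side 182 tube ang 12.6 end [ 0.4906 -0.085 ] axis est [ 0.6214 -0.0558] [0.1142 0.1175 0.1236]
side bar 275 ang -87.4 ext -0.0723 0.0502 mid [ 0.6226 -0.0553] [0.2322 0.2369 0.2419]
```

View pics/wrist_f.png

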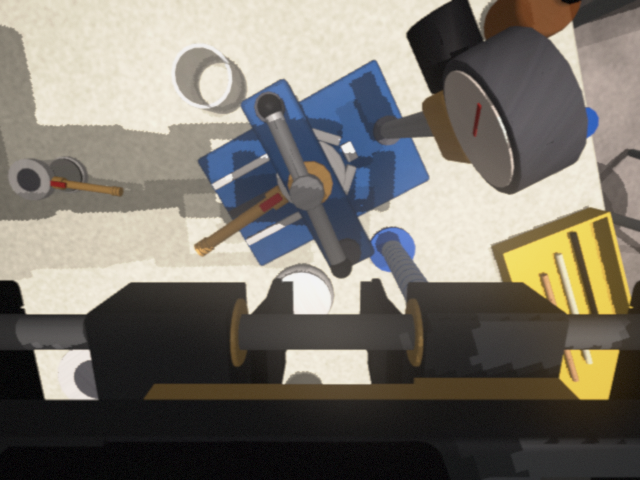

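View pics/side_f.png

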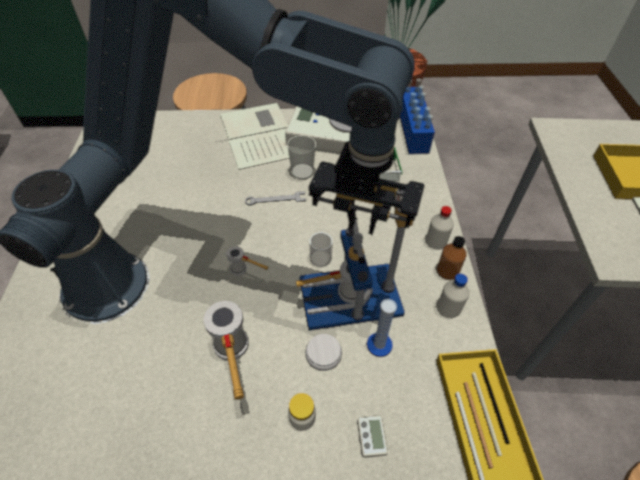

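>>> {"api": "servo_tool", "payload": {
  "increments": [
    [0.65,[1,3,45],0],
    [0.65,[0,0,31],0],
    [0.65,[0,0,15],0],
    [0.65,[0,0,0],0]
  ]
}}

```text
time_s: 20.58
position: [0.6238, -0.094, 0.2223]
tcp_rot: [[0.338, 0.941, -0.002], [0.941, -0.338, 0.001], [-0.0, -0.002, -1.0]]
force: [-0.6, -0.5, 0.7]
opening: 0.351
```

```bash
python3 - <<'E'
from arc import *
tq()
plan([(e,-20-(-87-e)*.68,.040) for e in range(-93,-263,-6)])
E
```

```text
20.575 [ 0.6238 -0.094   0.2223] [-0.6 -0.5  0.7] r 0.0395 ang -87.4 torque ext on tool z -0.023 mom [-0.07  0.04  0.05] [-18.7  30.7  81.1  -0.   68.2   1.1]
-93 [np.float64(-1.7), np.float64(-3.5), 0] 4.3
-99 [np.float64(-1.3), np.float64(-4.0), 0] 4.1
-105 [np.float64(-1.2), np.float64(-4.0), 0] 4.1
-111 [np.float64(-1.0), np.float64(-4.1), 0] 4.1
-117 [np.float64(-0.9), np.float64(-4.1), 0] 4.1
-123 [np.float64(-0.8), np.float64(-4.1), 0] 4.1
-129 [np.float64(-0.6), np.float64(-4.1), 0] 4.1
-135 [np.float64(-0.5), np.float64(-4.2), 0] 4.1
-141 [np.float64(-0.3), np.float64(-4.2), 0] 4.1
-147 [np.float64(-0.2), np.float64(-4.2), 0] 4.1
-153 [np.float64(-0.1), np.float64(-4.2), 0] 4.1
-159 [np.float64(0.1), np.float64(-4.2), 0] 4.1
-165 [np.float64(0.2), np.float64(-4.2), 0] 4.1
-171 [np.float64(0.4), np.float64(-4.2), 0] 4.1
-177 [np.float64(0.5), np.float64(-4.2), 0] 4.1
-183 [np.float64(0.6), np.float64(-4.1), 0] 4.1
-189 [np.float64(0.8), np.float64(-4.1), 0] 4.1
-195 [np.float64(0.9), np.float64(-4.1), 0] 4.1
-201 [np.float64(1.1), np.float64(-4.1), 0] 4.1
-207 [np.float64(1.2), np.float64(-4.0), 0] 4.1
-213 [np.float64(1.3), np.float64(-4.0), 0] 4.1
-219 [np.float64(1.5), np.float64(-3.9), 0] 4.1
-225 [np.float64(1.6), np.float64(-3.9), 0] 4.1
-231 [np.float64(1.7), np.float64(-3.8), 0] 4.1
-237 [np.float64(1.8), np.float64(-3.8), 0] 4.1
-243 [np.float64(2.0), np.float64(-3.7), 0] 4.1
-249 [np.float64(2.1), np.float64(-3.6), 0] 4.1
-255 [np.float64(2.2), np.float64(-3.6), 0] 4.1
-261 [np.float64(2.3), np.float64(-3.5), 0] 4.1
```

>>> {"api": "servo_tool", "payload": {
  "increments": [
    [0.65,[-1.7,-3.5,0],4],
    [0.65,[-1.3,-4,0],4],
    [0.65,[-1.2,-4,0],4],
    [0.65,[-1,-4.1,0],4],
    [0.65,[-0.9,-4.1,0],4]
  ]
}}

```text
time_s: 21.2
position: [0.606, -0.0917, 0.2254]
tcp_rot: [[0.642, 0.767, 0.006], [0.767, -0.642, -0.003], [0.002, 0.006, -1.0]]
force: [1.2, -1.3, -0.7]
opening: 0.35
```

>>> {"api": "servo_tool", "payload": {
  "increments": [
    [0.65,[-0.8,-4.1,0],4],
    [0.65,[-0.6,-4.1,0],4],
    [0.65,[-0.5,-4.2,0],4],
    [0.65,[-0.3,-4.2,0],4]
  ]
}}

```text
time_s: 21.7
position: [0.5929, -0.0814, 0.2255]
tcp_rot: [[0.829, 0.56, 0.006], [0.56, -0.829, -0.003], [0.003, 0.005, -1.0]]
force: [0.2, -1.1, -0.2]
opening: 0.348
```

```bash
python3 - <<'E'
from arc import *
tq()
E
python3 meas.py g
```

```text
21.7 [ 0.5929 -0.0814  0.2255] [ 0.2 -1.1 -0.2] r 0.0396 ang -137.2 torque ext on tool z 0.037 mom [-0.34  0.02  0.02] [-18.5  27.8  86.1  -0.1  65.7  37.5]
21.7 [ 0.59291949 -0.08144435  0.22545343] [ 0.56  -0.829  0.005] 0.3483751114441311 [ 0.21 -1.07 -0.19] [-18.5  27.8  86.1  -0.1  65.7  37.5]
wrist 522 tube ang 17.1 end [ 0.5394 -0.0712] axis est [ 0.6675 -0.032 ] [0.1164 0.1188 0.1263]
wrist bar 9819 ang 50.3 ext -0.0611 0.0572 mid [ 0.6256 -0.0494] [0.2342 0.2373 0.2425]
top bar 41 ang 47.0 ext -0.0124 0.0116 mid [ 0.6552 -0.013 ] [0.23   0.233  0.2371]
side 204 tube ang 12.7 end [ 0.4906 -0.0849] axis est [ 0.6213 -0.0554] [0.1135 0.1175 0.1223]
side bar 169 ang 50.4 ext -0.0254 0.0988 mid [ 0.6211 -0.0527] [0.2292 0.2369 0.2471]
```

View pics/wrist_g.png

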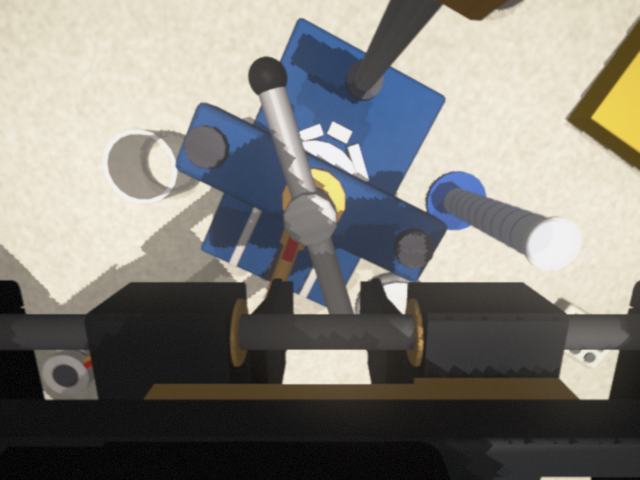

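>>> {"api": "servo_tool", "payload": {
  "increments": [
    [0.65,[-0.1,-2.1,0],2],
    [0.65,[-0.1,-2.1,0],2],
    [0.65,[0,-2.1,0],2],
    [0.65,[0,-2.1,0],2]
  ]
}}

```text
time_s: 22.35
position: [0.5864, -0.0734, 0.223]
tcp_rot: [[0.898, 0.439, -0.0], [0.439, -0.898, -0.0], [-0.0, 0.0, -1.0]]
force: [0.9, -1.6, 1.9]
opening: 0.354
```

```bash
python3 -c "
from arc import *
tq()"
```

```text
22.35 [ 0.5864 -0.0734  0.223 ] [ 0.9 -1.6  1.9] r 0.0403 ang -152.0 torque ext on tool z 0.073 mom [-0.29 -0.06  0.03] [-18.   27.6  87.1  -0.   65.4  46. ]
```

>>> {"api": "servo_tool", "payload": {
  "increments": [
    [0.65,[0,-2.1,0],2],
    [0.65,[0,-2.1,0],2],
    [0.65,[0.1,-2.1,0],2]
  ]
}}

```text
time_s: 22.72
position: [0.5836, -0.0677, 0.2228]
tcp_rot: [[0.939, 0.343, -0.001], [0.343, -0.939, -0.0], [-0.001, -0.0, -1.0]]
force: [0.5, -1.5, -0.1]
opening: 0.353
```

```bash
python3 -c "
from arc import *
tq()"
```

```text
22.725 [ 0.5836 -0.0677  0.2228] [ 0.5 -1.5 -0.1] r 0.0406 ang -161.0 torque ext on tool z 0.067 mom [-0.3   0.11 -0.02] [-17.5  27.3  87.6  -0.   65.2  52.5]
```

>>> {"api": "servo_tool", "payload": {
  "increments": [
    [0.65,[0.1,-2.1,0],2],
    [0.65,[0.1,-2.1,0],2],
    [0.65,[0.2,-2.1,0],2]
  ]
}}

```text
time_s: 23.1
position: [0.5817, -0.0616, 0.2226]
tcp_rot: [[0.97, 0.243, -0.002], [0.243, -0.97, -0.0], [-0.002, -0.0, -1.0]]
force: [1.7, -1.9, 0.2]
opening: 0.349
```

>>> {"api": "servo_tool", "payload": {
  "increments": [
    [0.65,[0.2,-2.1,0],2],
    [0.65,[0.2,-2.1,0],2],
    [0.65,[0.2,-2.1,0],2]
  ]
}}

```text
time_s: 23.48
position: [0.5809, -0.0553, 0.2225]
tcp_rot: [[0.99, 0.14, -0.002], [0.14, -0.99, -0.0], [-0.002, -0.0, -1.0]]
force: [0.6, -2.0, 0.0]
opening: 0.353
```

>>> {"api": "servo_tool", "payload": {
  "increments": [
    [0.65,[0.3,-2.1,0],2],
    [0.65,[0.3,-2.1,0],2],
    [0.65,[0.3,-2.1,0],2]
  ]
}}

```text
time_s: 23.85
position: [0.5811, -0.0489, 0.2225]
tcp_rot: [[0.999, 0.036, -0.002], [0.036, -0.999, -0.0], [-0.002, 0.0, -1.0]]
force: [0.7, -1.4, 0.8]
opening: 0.352
```

```bash
python3 -c "
from arc import *
tq()"
```

```text
23.85 [ 0.5811 -0.0489  0.2225] [ 0.7 -1.4  0.8] r 0.0413 ang 172.2 torque ext on tool z 0.052 mom [-0.3   0.12  0.01] [-15.8  27.   88.2  -0.   64.9  72.2]
```

>>> {"api": "servo_tool", "payload": {
  "increments": [
    [0.65,[0.3,-2.1,0],2],
    [0.65,[0.4,-2.1,0],2],
    [0.65,[0.4,-2.1,0],2]
  ]
}}

```text
time_s: 24.22
position: [0.5817, -0.0428, 0.2224]
tcp_rot: [[0.998, -0.069, -0.003], [-0.069, -0.998, -0.0], [-0.003, 0.001, -1.0]]
force: [-0.6, -2.5, 0.3]
opening: 0.346
```

>>> {"api": "servo_tool", "payload": {
  "increments": [
    [0.65,[0.4,-2.1,0],2],
    [0.65,[0.5,-2.1,0],2],
    [0.65,[0.5,-2,0],2]
  ]
}}

```text
time_s: 24.6
position: [0.5831, -0.0371, 0.2222]
tcp_rot: [[0.985, -0.172, -0.005], [-0.172, -0.985, -0.001], [-0.005, 0.002, -1.0]]
force: [-1.6, -2.4, 0.3]
opening: 0.351
```

>>> {"api": "servo_tool", "payload": {
  "increments": [
    [0.65,[0.5,-2,0],2],
    [0.65,[0.6,-2,0],2],
    [0.65,[0.6,-2,0],2]
  ]
}}

```text
time_s: 24.98
position: [0.5852, -0.032, 0.2221]
tcp_rot: [[0.962, -0.274, -0.007], [-0.274, -0.962, -0.002], [-0.006, 0.004, -1.0]]
force: [-2.9, -4.3, 0.9]
opening: 0.348
```

```bash
python3 -c "
from arc import *
tq()"
```

```text
24.975 [ 0.5852 -0.032   0.2221] [-2.9 -4.3  0.9] r 0.0432 ang 148.6 torque ext on tool z 0.224 mom [-0.8   0.81 -0.01] [-13.9  27.4  87.6  -0.2  65.4  92.1]
```

>>> {"api": "servo_tool", "payload": {
  "increments": [
    [0.65,[0.8,-1.5,0],1]
  ]
}}

```text
time_s: 25.1
position: [0.5857, -0.0309, 0.2221]
tcp_rot: [[0.957, -0.291, -0.009], [-0.291, -0.957, -0.002], [-0.008, 0.005, -1.0]]
force: [-5.3, -4.3, 1.8]
opening: 0.355
```

```bash
python3 -c "
from arc import *
tq()"
```

```text
25.1 [ 0.5857 -0.0309  0.2221] [-5.3 -4.3  1.8] r 0.0433 ang 147.0 torque ext on tool z 0.281 mom [-0.93  1.09 -0.08] [-13.8  27.5  87.4  -0.3  65.6  93.2]
```

>>> {"api": "servo_tool", "payload": {
  "increments": [
    [0.65,[0.6,-1.5,0],1]
  ]
}}

```text
time_s: 25.22
position: [0.5862, -0.0298, 0.2221]
tcp_rot: [[0.952, -0.307, -0.01], [-0.307, -0.952, -0.002], [-0.008, 0.005, -1.0]]
force: [-5.9, -4.7, 2.5]
opening: 0.352
```

```bash
python3 -c "
from arc import *
tq()"
```

```text
25.225 [ 0.5862 -0.0298  0.2221] [-5.9 -4.7  2.5] r 0.0435 ang 145.4 torque ext on tool z 0.315 mom [-0.96  1.17 -0.09] [-13.7  27.5  87.3  -0.3  65.7  94.3]
```

>>> {"api": "servo_tool", "payload": {
  "increments": [
    [0.65,[0.6,-1.5,0],2]
  ]
}}

```text
time_s: 25.35
position: [0.587, -0.0287, 0.222]
tcp_rot: [[0.94, -0.341, -0.01], [-0.341, -0.94, -0.003], [-0.009, 0.006, -1.0]]
force: [-6.4, -6.2, 1.7]
opening: 0.352
```

>>> {"api": "servo_tool", "payload": {
  "increments": [
    [0.65,[0.6,-1.5,0],2]
  ]
}}

```text
time_s: 25.48
position: [0.5879, -0.0275, 0.222]
tcp_rot: [[0.928, -0.373, -0.011], [-0.374, -0.928, -0.003], [-0.009, 0.006, -1.0]]
force: [-6.9, -5.2, 2.3]
opening: 0.353
```

```bash
python3 -c "
from arc import *
tq()"
```

```text
25.475 [ 0.5879 -0.0275  0.222 ] [-6.9 -5.2  2.3] r 0.0435 ang 141.7 torque ext on tool z 0.365 mom [-0.96  1.27 -0.09] [-13.4  27.7  87.   -0.3  65.8  98.7]
```

>>> {"api": "servo_tool", "payload": {
  "increments": [
    [0.65,[0.8,-1.5,0],1.5],
    [0.65,[0.8,-1.5,0],1.5]
  ]
}}

```text
time_s: 25.72
position: [0.5894, -0.0254, 0.2219]
tcp_rot: [[0.907, -0.421, -0.013], [-0.421, -0.907, -0.003], [-0.011, 0.008, -1.0]]
force: [-8.6, -5.4, 4.1]
opening: 0.351
```

```bash
python3 -c "
from arc import *
tq()"
```

```text
25.725 [ 0.5894 -0.0254  0.2219] [-8.6 -5.4  4.1] r 0.0437 ang 138.2 torque ext on tool z 0.427 mom [-1.06  1.7  -0.13] [-13.1  27.9  86.7  -0.4  66.1 101.9]
```

>>> {"api": "servo_tool", "payload": {
  "increments": [
    [0.65,[0.8,-1.5,0],1.5]
  ]
}}

```text
time_s: 25.85
position: [0.5903, -0.0244, 0.2218]
tcp_rot: [[0.896, -0.445, -0.014], [-0.445, -0.896, -0.003], [-0.012, 0.009, -1.0]]
force: [-9.6, -6.3, 4.3]
opening: 0.35
```

```bash
python3 -c "
from arc import *
tq()"; python3 meas.py h
```

```text
25.85 [ 0.5903 -0.0244  0.2218] [-9.6 -6.3  4.3] r 0.0437 ang 136.5 torque ext on tool z 0.489 mom [-1.14  1.88 -0.16] [-13.   28.   86.6  -0.4  66.3 103.5]
25.85 [ 0.59028133 -0.02441058  0.22181227] [-0.445 -0.896  0.009] 0.34967805019666737 [-9.56 -6.35  4.35] [-13.   28.   86.6  -0.4  66.3 103.5]
wrist 850 tube ang 11.7 end [ 0.5267 -0.0733] axis est [ 0.6579 -0.0461] [0.1169 0.1187 0.1262]
wrist bar 10334 ang -32.5 ext -0.068 0.057 mid [ 0.6249 -0.0505] [0.2329 0.236  0.2414]
side 211 tube ang 12.9 end [ 0.4908 -0.085 ] axis est [ 0.6214 -0.0551] [0.1131 0.1176 0.1231]
side bar 285 ang -28.3 ext -0.0429 0.0464 mid [ 0.6374 -0.0641] [0.229  0.2345 0.2398]
```

View pics/wrist_h.png

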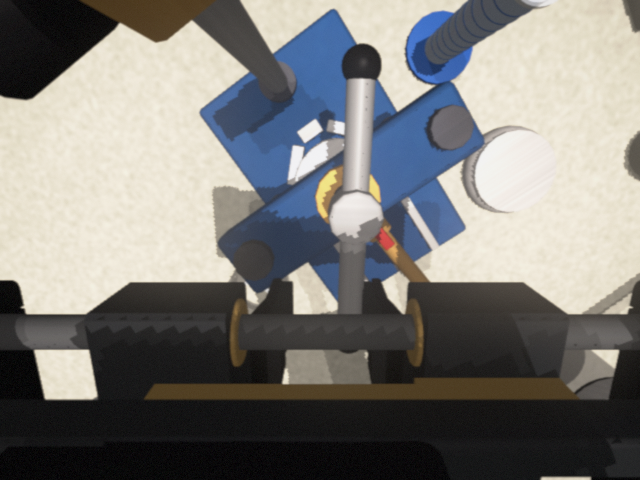

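>>> {"api": "servo_tool", "payload": {
  "increments": [
    [0.65,[0.8,-1.5,0],2]
  ]
}}

```text
time_s: 26.12
position: [0.5913, -0.0234, 0.2218]
tcp_rot: [[0.879, -0.476, -0.015], [-0.476, -0.879, -0.003], [-0.012, 0.01, -1.0]]
force: [-10.1, -5.9, 4.4]
opening: 0.349
```

```bash
python3 -c "
from arc import *
tq()"
```

```text
26.125 [ 0.5913 -0.0234  0.2218] [-10.1  -5.9   4.4] r 0.0436 ang 134.7 torque ext on tool z 0.494 mom [-1.07  1.88 -0.1 ] [-12.9  28.1  86.4  -0.4  66.4 105.7]
```

>>> {"api": "servo_tool", "payload": {
  "increments": [
    [0.65,[-1,4,0],0],
    [0.65,[-1,4,0],0],
    [0.6,[0,3,0],0],
    [0.6,[0,0,0],0]
  ]
}}

```text
time_s: 26.62
position: [0.5907, -0.0308, 0.2231]
tcp_rot: [[0.88, -0.475, 0.0], [-0.475, -0.88, 0.0], [0.0, -0.0, -1.0]]
force: [0.1, 0.7, -0.3]
opening: 0.393
```

```bash
python3 -c "
from arc import *
tq()"; python3 meas.py i
```

```text
26.625 [ 0.5907 -0.0308  0.2231] [ 0.1  0.7 -0.3] r 0.0393 ang 142.9 torque ext on tool z -0.024 mom [-0.01  0.18  0.02] [-13.8  27.6  87.    0.   65.4 104.5]
26.625 [ 0.5906806  -0.03077438  0.22307469] [-0.475 -0.88  -0.   ] 0.3926650771055969 [ 0.12  0.67 -0.3 ] [-13.8  27.6  87.    0.   65.4 104.5]
wrist 918 tube ang 11.8 end [ 0.5257 -0.0738] axis est [ 0.6568 -0.0463] [0.1168 0.1187 0.126 ]
wrist bar 10028 ang -31.5 ext -0.0681 0.0573 mid [ 0.6238 -0.052 ] [0.2329 0.2361 0.2414]
side 213 tube ang 13.4 end [ 0.4918 -0.0854] axis est [ 0.6221 -0.0542] [0.1129 0.1173 0.1227]
side bar 292 ang -29.4 ext -0.0452 0.0471 mid [ 0.6363 -0.064 ] [0.2284 0.2347 0.2401]
```

View pics/wrist_i.png

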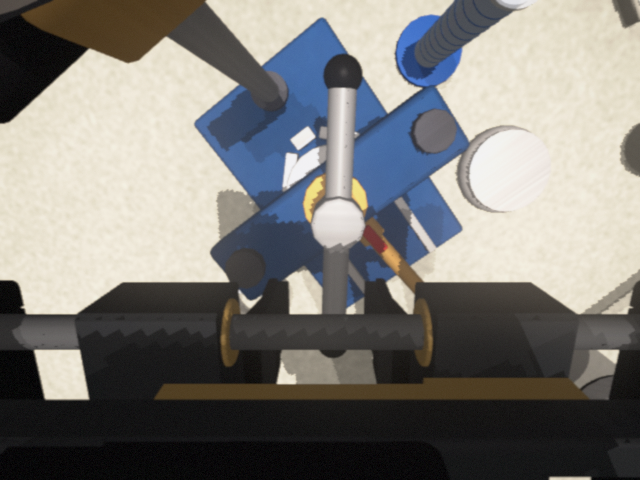

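>>> {"api": "servo_tool", "payload": {
  "increments": [
    [0.5,[0,0,-40],0],
    [0.5,[0,0,-50],0],
    [0.5,[-50,0,-20],0],
    [0.5,[-50,0,0],0],
    [0.5,[-50,0,0],0]
  ]
}}

```text
time_s: 27.4
position: [0.4574, 0.0412, 0.3335]
tcp_rot: [[0.88, -0.475, 0.001], [-0.475, -0.88, 0.0], [0.001, -0.001, -1.0]]
force: [0.9, 1.0, -0.6]
opening: 0.498
```

>>> {"api": "servo_tool", "payload": {
  "increments": [
    [0.5,[-30,0,0],0],
    [0.5,[0,0,0],0],
    [0.5,[0,0,0],0]
  ]
}}

```text
time_s: 27.78
position: [0.4334, 0.0544, 0.3335]
tcp_rot: [[0.88, -0.474, 0.002], [-0.474, -0.88, -0.001], [0.002, -0.001, -1.0]]
force: [0.2, -0.7, -0.3]
opening: 0.501
```

```bash
python3 meas.py j; python3 - <<'E'
import cv2
for n,b,f in (("top",(280,150,400,310),3.6),("side",(240,170,440,340),3.5)):
    im=cv2.imread(f"pics/{n}_j.png")[b[1]:b[3],b[0]:b[2]]; cv2.imwrite(f"pics/{n}_jz.png",cv2.resize(im,None,fx=f,fy=f,interpolation=cv2.INTER_CUBIC))
E
```

```text
27.775 [0.43335222 0.05437944 0.33348247] [-0.474 -0.88  -0.001] 0.5005139809108404 [ 0.23 -0.67 -0.31] [ -7.6   7.5  98.6  -0.   73.8 110.8]
wrist 1601 tube ang 14.4 end [ 0.4906 -0.082 ] axis est [ 0.6204 -0.0487] [0.1161 0.1187 0.1261]
top 135 tube ang 14.6 end [ 0.4906 -0.0822] axis est [ 0.6203 -0.0485] [0.1109 0.1162 0.1225]
top bar 234 ang -30.0 ext -0.0619 0.0631 mid [ 0.6222 -0.0529] [0.2289 0.233  0.2384]
side 200 tube ang 12.9 end [ 0.4917 -0.0845] axis est [ 0.6223 -0.0547] [0.1144 0.1177 0.123 ]
side bar 375 ang -30.1 ext -0.0639 0.0605 mid [ 0.6221 -0.0556] [0.229  0.2344 0.2396]
```

View pics/side_jz.png

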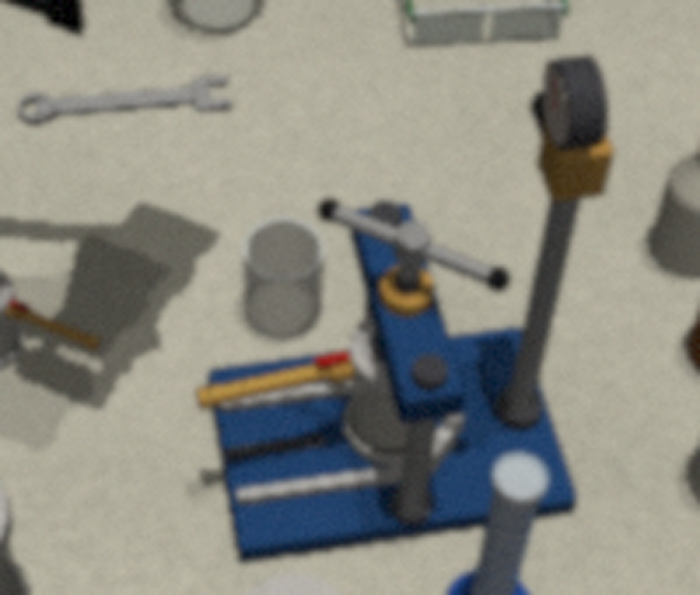

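View pics/top_j.png

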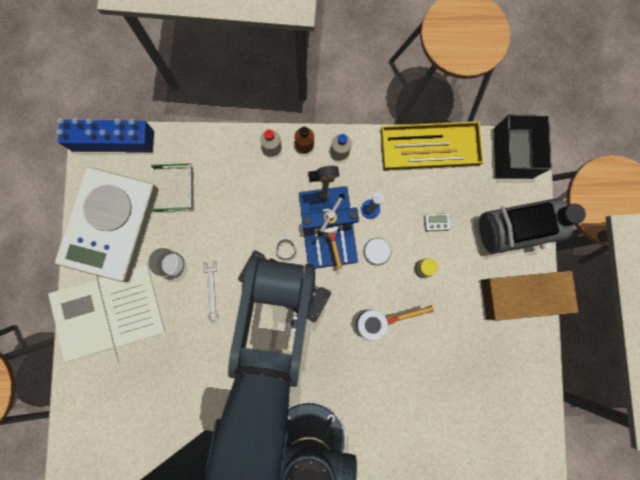

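```bash
python3 -c "
from rig import bot
print(bot.hand_in())"
```

```text
the job is handed in; nothing more can be done
None
```

I pushed the cell home and clamped it, then handed the job in at about 28 s; the hand-in gave no verdict.

**Cell:** I gripped the middle-sized cell by its inlet tube and slid it about 68 mm back until it stopped. I then gripped it again and pushed at up to 11 N. It did not move further, and only turned on the spot when nudged sideways. The last camera estimates put its axis at (0.622, -0.055) and (0.620, -0.049), against (0.622, -0.0545) for the screw. The first is within 1 mm and the others are up to about 6 mm off sideways. The firm stop in the cradle is therefore my main evidence that it is home.

**Handle:** I turned it clockwise in two strokes past the front, about 194° in total. The turning torque was about 0.06 N m while free. It climbed to between 0.39 and 0.49 N m at the end, depending on how the contact point is reckoned, with a horizontal force of about 11.7 N. I stopped there. The handle then stayed where I left it, and the bar sits about 3 mm lower, which matches the thread.

**What did not go as planned:**
- At the end of the first stroke the horizontal force jumped to about 16 N while the screw should still have been free. Either the bar jammed in the part-open fingers or the gripper touched the gauge. I backed off at once.
- The first push on the cell peaked at about 18 N sideways and 15 N upward on the tool, which was firmer than needed.

In the last pictures the other things I could see on the table were where they started, and the arm was clear of everything.

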